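# Ratchet check: put away the locked forceps, reject the sprung one

## Robot

A 7-joint arm with a two-finger parallel gripper is mounted at the origin on the work surface. World frame = base frame: x ahead of the robot, y to its left, z up, the work surface at z = 0. Lengths are in m, angles in rad, forces in N, time in s.
With the tool pointing down it reaches from about 0.425 to 0.875 m from the base axis. Payload 4.7 kg.
Tool frame: the origin (TCP) lies on the centre line of the jaws, within the pads' length; the fingertips stand 22 mm ahead of it and the grasp point (between the pads) lies 3 mm ahead of it (ctrl.tcp_to_tips is the z of the fingertips in the tool frame, in m); z points along the fingers, y is the direction in which the jaws open and shut (so a half turn about z gives the same grasp; the last joint's range is limited). The gripper opens to 87 mm and grips with 3 to 60 N. Pads are 19 mm wide; open, the fingers measure 117 mm over their backs; the gripper's body (75 mm by 190 mm) begins 51 mm behind the grasp point.
Start: joints at [1.215, 0.321, -0.07, 1.45, 0.023, 1.371, -0.057], TCP at [0.235, -0.606, 0.245] pointing down, gripper open.
Joint ranges: [-2.86, 2.86], [-0.3, 2.09], [-1.38, 1.24], [0.06, 2.45], [-1.56, 4.7], [0.09, 2.05], [-2.69, 2.69]. Speed limits (rad/s): [2.57, 2.57, 3.14, 3.14, 3.14, 3.14, 3.14].

## Interface

Orientations are given as a rotation vector (axis times angle).
In Python, from bench import ctrl, cams gives the robot as it stands.
- The arm moves only by the tool move_arm, never from a script. Its argument "deltas" is a list of rows, each an object with "linear": the shift along the tool's x, y, z as a fraction of full scale, a list of three; "turn": the turn, a rotation vector about the tool's x, y, z as a fraction of full scale, a list of three; "claw": the closure, from 0 (fully open) to 1 (shut). In form: [{"linear": [tx, ty, tz], "turn": [wx, wy, wz], "claw": claw}, ...]. A call has 1 to 20 rows; each row shifts and turns the commanded pose from where the row before left it, along the tool's axes as they then stand; what a row does not reach is not made up. Full scale, the value 1, is 0.03 m for a shift and 4 degrees for a turn. A row lasts 1/12 s, in which the tool goes at most 41.7 mm and 7.16 degrees, less where a joint would pass 70% of its speed; a pose out of reach is approached as far as the arm can. A call with a number of a shift or a turn outside -1 to 1 is refused whole. A call with a gripper value outside its range is refused whole. The fingers move at their own pace and stop on an object; "grip_force" is the grip in N (left out, the last holds). Time passes only in rows, so rows that do not move let the fingers close. It gives the time, the measured TCP pose, the force and the opening at its end, in the units of the state.
- ctrl.get_state(): the state, without advancing time (a new reading comes with each control period).
- cams.get_image(name): name is "scene" or "top" or "wrist"; returns a dict with "image" (384x512x3 uint8, red, green, blue), "K" (3x3 intrinsics, pixels), "world_from_camera" (4x4, takes a point from camera to world coordinates); the wrist camera has in their place "tool_from_camera" (4x4, takes a point from camera to tool coordinates, whose origin is the TCP and whose axes are the flange's). Camera axes: x right, y down, z forward; pixel columns grow to the right and rows downward; lengths in m; the calibration is good to about 2 mm. A picture is of the moment at which its call begins: read the wrist's pose just before it. There is no depth.
- ctrl.close_job(): hands the job in, once; it reports no verdict.
The state is a dict: "time": time; "joint_positions": joint angles; "qd": joint speeds; "joint_torque": joint torques, N m; "position": TCP position; "tool_rot": TCP orientation; "ft_force": force on the tool from outside, world axes, zero at the start; "torque": the same for the moment, N m; "grip_width": opening from 0.0 (shut) to 1.0 (fully open).
Only numpy, scipy, OpenCV 4.12 (cv2) and the standard library are available. Lean on these libraries where they do the work, as an engineer would, in place of code of your own. Each camera call takes 0.05 s, during which the arm holds its last target. There are 200 camera calls.

## Task

The three locking forceps on the mat were all ratcheted shut last night to test their ratchets. Lay each one that is still locked shut lengthwise in the black case, one flat in each bay, put any that has sprung open in the red reject tray, and close the case's lid fully. Set them down rather than dropping them, and leave the other things on the bench where they lie.

Things in the scene. Friction and masses are not known exactly. Their poses are not given: they have to be found in the camera images.
- clamp_1: steel locking forceps (scissor-like, two finger rings, ratchet), 160 mm long, 60 g, lying flat. Origin: underside at the pivot; x along one half, rings to jaws; z up. Jaw tips 51 mm to +x, ring ends 111 mm to -x. The box lock at the pivot, fixed to this half, 26 mm along x, 13 mm across y, 7 mm high, is the place to grip it, across y; the rest is 5 mm thick
- jaw_1 (a joint): opening of clamp_1, rad: 0 to 0.02 if ratcheted shut (stiff, stays so; jaws touch, 60 mm over both rings), 0.3 to 0.55 if sprung open (90 to 105 mm over the rings, 18 to 24 mm between jaw tips; it yields to a light squeeze and springs back). The second half turns clockwise from above as it opens, so the clamp's middle line is its x turned clockwise by half this angle
- clamp_2: steel locking forceps like clamp_1: 160 mm long, origin under the pivot, x towards the jaws along the half that carries the box lock (26 by 13 by 7 mm). At the start all lie with the rings away from the robot, the jaws pointing at it within 0.5 rad
- jaw_2 (a joint): opening of clamp_2, rad: 0 to 0.02 if ratcheted shut (stiff, stays so; jaws touch, 60 mm over both rings), 0.3 to 0.55 if sprung open (90 to 105 mm over the rings, 18 to 24 mm between jaw tips; it yields to a light squeeze and springs back). The second half turns clockwise from above as it opens, so the clamp's middle line is its x turned clockwise by half this angle
- clamp_3: steel locking forceps like clamp_1: 160 mm long, origin under the pivot, x towards the jaws along the half that carries the box lock (26 by 13 by 7 mm). Two of the three are shut and one open; which is which shows only in their jaws
- jaw_3 (a joint): opening of clamp_3, rad: 0 to 0.02 if ratcheted shut (stiff, stays so; jaws touch, 60 mm over both rings), 0.3 to 0.55 if sprung open (90 to 105 mm over the rings, 18 to 24 mm between jaw tips; it yields to a light squeeze and springs back). The second half turns clockwise from above as it opens, so the clamp's middle line is its x turned clockwise by half this angle
- case: black tool case, fixed, 200 (x) by 188 (y) by 38 mm high, on the robot's left. Origin: centre of the underside; +x to the hinge side (away from the robot), +y to its left. Walls 4 mm, foam-lined floor at z = 4 mm. A divider 4 mm thick, 26 mm high above the floor, along y = 0 makes two bays 192 mm long (x), 88 mm wide, centred at y = +46 and -46 mm. One clamp lies flat in a bay, lengthwise
- lid (a joint): opening angle of the case's lid, rad: 0 fully shut, about 1.62 to 1.80 at the start (a little past upright, leaning away from the robot), stop at 1.85. Friction hinge along the case's y: it stays at any angle; moving it takes about 2 to 3 N at the free edge
- lid_hinge (a point): middle of the lid's hinge line, 100 mm to +x of the case's origin and 38 mm above the bench; it does not move
- lid_edge (a point): middle of the lid's free edge on its outer face, 200 mm from the hinge line; the lid is 188 mm wide and 12 mm thick and a finger lip 50 mm wide and 8 mm thick juts 9 mm beyond the free edge. With the lid shut the outer face is on top, 51 mm above the bench
- tray: red plastic reject tray, fixed to the bench on the robot's right, 210 mm (x) by 230 mm (y), walls 30 mm high and 5 mm thick, flat floor 5 mm thick. Origin: centre of the underside; +x away from the robot
- spudger: blue plastic pry tool, 130 mm long along x, 11 mm wide, 6 mm high, lying among the clamps, between the two nearer tools; to be left alone
- drive: bare hard drive, 100 by 70 by 10 mm, far left, beyond the clamps; to be left alone
- driver: blue-handled screwdriver, 160 mm long along x, beyond the clamps on the right; to be left alone
- dish: steel screw dish, 72 mm across, 20 mm high, right of the farther clamps; to be left alone
- flux: flux syringe, 130 mm long along x, 26 mm wide, left of the farther clamps; to be left alone
- brush: cleaning brush, 150 mm long along x, beyond the clamps in the middle; to be left alone
- cutters: blue-handled side cutters, 133 mm long, 57 mm wide, 11 mm high, lying among the forceps, origin under the pivot, x to the jaws; to be left alone
Not all that is in view belongs to the job. Leave any green look-alike of the clamp_3 alone.

How it is judged:
By the outcome, as a careful person would: the job done as asked, in the order asked, and still so for the second after the job is handed in, with the robot touching nothing.
It also fails if it takes over 72 s, if anything falls off the work surface, if the arm or the gripper's body presses on something with over 40 N, if the wrist force passes 120 N, or if a joint passes its speed limit or range.

## Working session

There is one attempt and no reset: what is moved stays moved. The work goes in short steps, Python scripts to look and compute and a tool call to move; the robot and the scene stay as the last step left them, time stands still between calls to the robot, and variables do not carry over. Pictures are saved under pics/ and viewed, about 8 in all and at most 12, crops included, and the job is handed in when it is done.

Besides the shell and the picture viewer there is one more tool, called after "Call:" by a JSON object that holds its "name" and its "arguments", one argument or row to a line. move_arm: Moves the arm, as the interface text tells. Shift numbers are shares of 0.03 m and turn numbers shares of 4 degrees, none past 1 either way. Its arguments: {"type":"object","properties":{"deltas":{"type":"array"},"grip_force":{"type":"number"}},"required":["deltas"]}

```bash
ls; mkdir -p pics; python3 - <<'E'
from bench import ctrl,cams
import cv2,numpy as np
s=ctrl.get_state();print(s['time'],s['position'],s['tool_rot'],s['grip_width'],ctrl.tcp_to_tips)
for n in("top","scene"):
    d=cams.get_image(n);np.savez(f'pics/{n}0.npz',**{k:v for k,v in d.items()});cv2.imwrite(f'pics/{n}0.png',cv2.resize(d['image'][:,:,::-1],(800,600)));print(n,d['K'].tolist(),np.round(d['world_from_camera'],3).tolist())
E
```

```text
pics
0.0 [ 0.23471696 -0.60559838  0.24347288] [-3.08624218e+00 -5.77304010e-01  7.05600736e-04] 0.9981965407884049 0.022
top [[467.95080460086973, 0.0, 252.8870053585945], [0.0, 467.95080460086973, 196.3410060556198], [0.0, 0.0, 1.0]] [[0.023, -0.986, 0.163, 0.256], [-1.0, -0.02, 0.019, 0.127], [-0.016, -0.164, -0.986, 1.625], [0.0, 0.0, 0.0, 1.0]]
scene [[449.6696439875132, 0.0, 249.2941028868789], [0.0, 449.6696439875132, 188.06864959580582], [0.0, 0.0, 1.0]] [[-0.765, 0.447, -0.463, 1.109], [0.643, 0.517, -0.565, 0.872], [-0.013, -0.73, -0.683, 0.932], [0.0, 0.0, 0.0, 1.0]]
```

View pics/top0.png

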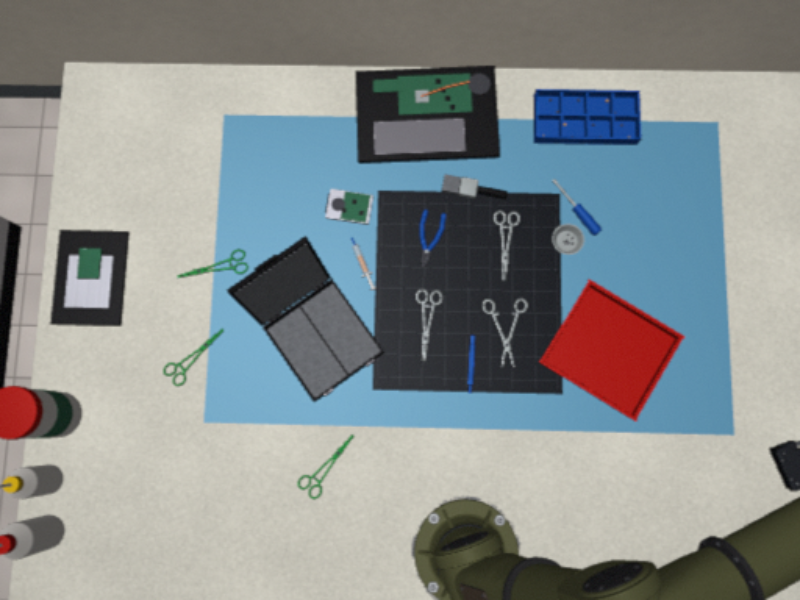

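View pics/scene0.png

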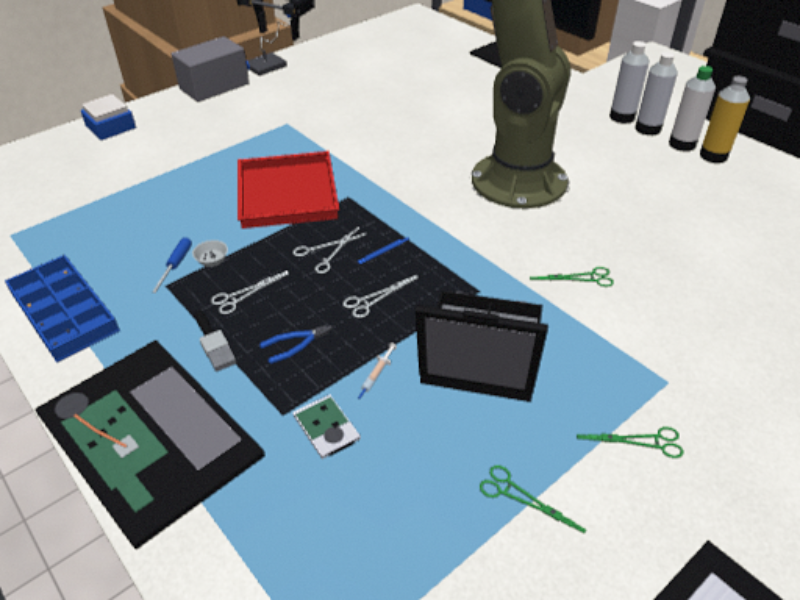

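The top view shows clamps at (428,325) shut, (505,335) sprung open and (507,245) shut, in 800x600 pixels. The case is around (320,330) with its lid up to the left, and the tray is at (612,350). The scene view agrees.

```bash
cat > h.py <<'E'
import numpy as np,cv2
from scipy.spatial.transform import Rotation as R
def ray(px,K,T,z):
    px=np.atleast_2d(px).astype(float)
    d=np.c_[(px-[K[0,2],K[1,2]])/[K[0,0],K[1,1]],np.ones(len(px))]@T[:3,:3].T
    o=T[:3,3]; return o+d*((z-o[2])/d[:,2])[:,None]
def clamps(img,K,T,z=.005,amin=60):
    hsv=cv2.cvtColor(img,cv2.COLOR_RGB2HSV)
    m=((hsv[...,2]>110)&(hsv[...,1]<60)).astype(np.uint8)
    n,l,st,c=cv2.connectedComponentsWithStats(m)
    return m,l,[(i,st[i].tolist()) for i in range(1,n) if st[i,4]>=amin]
def toolT(s):
    T=np.eye(4);T[:3,:3]=R.from_rotvec(s['tool_rot']).as_matrix();T[:3,3]=s['position'];return T
def plan(s,p,yaw):
    """full-scale units to reach p with tool x at yaw (deg, mod 180), tool down"""
    T=toolT(s);d=T[:3,:3].T@(np.array(p)-T[:3,3])
    y=np.degrees(np.arctan2(T[1,0],T[0,0]));dy=(yaw-y+90)%180-90
    print('now',np.round(T[:3,3],4),'yaw %.1f tilt %.2f'%(y,np.degrees(np.arccos(-T[2,2]))),'units lin',np.round(d/.03,2),'turn z %.2f'%(-dy/4))
E
python3 - <<'E'
from h import *
from bench import ctrl
d=np.load('pics/top0.npz');K,T=d['K'],d['world_from_camera'];f=.64
g=lambda p,z:ray((np.array(p)+.5)*f-.5,K,T,z)
m,l,cs=clamps(d['image'],K,T,amin=20)
for i,s in cs:
    x,y,w,h,a=s
    if 240<x<345 and 130<y<250:
        ys,xs=np.where(l==i);P=ray(np.c_[xs,ys],K,T,.005)[:,:2];(cx,cy),wh,an=cv2.minAreaRect(P.astype(np.float32))
        c0=P.mean(0);u=np.linalg.svd(P-c0)[2][0];u=u*np.sign(-u[0]);t=(P-c0)@u;tip=c0+u*t.max();piv=tip-u*.051
        print(s,'c',c0,'len',np.ptp(t),'wid',np.ptp((P-c0)@[-u[1],u[0]]),'yaw',np.degrees(np.arctan2(u[1],u[0])),'piv',piv)
c=g([(265,327),(331,282),(382,350),(315,400)],.038);print(c.round(3))
print('case centre',c.mean(0),'yaw',[np.degrees(np.arctan2(*(v[1::-1]))) for v in (c[0]-c[3],c[1]-c[2])])
t=g([(592,282),(683,338),(635,418),(541,360)],.03);print(t.round(3),t.mean(0))
print('lid edge',g([(228,290),(306,238)],.238).round(3))
s=ctrl.get_state();plan(s,[.52,-.05,.36],0)
E
```

```text
[316, 135, 17, 44, 192] c [ 0.68706873 -0.08690645] len 0.15664451829958168 wid 0.05745297679518797 yaw 177.17836159339936 piv [ 0.64542273 -0.08485386]
[266, 186, 17, 45, 195] c [0.49829488 0.08893048] len 0.15753394327140402 wid 0.05756688756677793 yaw 175.68125352699138 piv [0.4582849  0.09195201]
[309, 191, 29, 42, 195] c [ 0.48791517 -0.08598664] len 0.1431054421721879 wid 0.09840806292957295 yaw -177.6703662080784 piv [ 0.45538255 -0.08731014]
[[0.469 0.444 0.038]
 [0.572 0.303 0.038]
 [0.423 0.186 0.038]
 [0.312 0.328 0.038]]
case centre [0.44399854 0.31506548 0.038     ] yaw [np.float64(36.651973409155616), np.float64(38.16711299475764)]
[[ 0.585 -0.275  0.03 ]
 [ 0.464 -0.47   0.03 ]
 [ 0.289 -0.361  0.03 ]
 [ 0.41  -0.161  0.03 ]] [ 0.43715834 -0.31685745  0.03      ]
lid edge [[0.513 0.48  0.238]
 [0.619 0.333 0.238]]
now [ 0.2347 -0.6056  0.2436] yaw 21.2 tilt 0.10 units lin [ 15.56 -13.84  -3.86] turn z 5.30
```

Call:
{"name": "move_arm", "arguments": {
  "deltas": [
    {"linear": [0.86, -0.77, -0.16], "turn": [0, 0, 0], "claw": 0},
    {"linear": [0.86, -0.77, -0.16], "turn": [0, 0, 0], "claw": 0},
    {"linear": [0.86, -0.77, -0.16], "turn": [0, 0, 0], "claw": 0},
    {"linear": [0.86, -0.77, -0.16], "turn": [0, 0, 0], "claw": 0},
    {"linear": [0.86, -0.77, -0.16], "turn": [0, 0, 0], "claw": 0.3},
    {"linear": [0.86, -0.77, -0.16], "turn": [0, 0, 0], "claw": 0.3},
    {"linear": [0.86, -0.77, -0.16], "turn": [0, 0, 0], "claw": 0.3},
    {"linear": [0.86, -0.77, -0.16], "turn": [0, 0, 0], "claw": 0.3},
    {"linear": [0.86, -0.77, -0.16], "turn": [0, 0, 0], "claw": 0.3},
    {"linear": [0.86, -0.77, -0.16], "turn": [0, 0, 0], "claw": 0.3},
    {"linear": [0.86, -0.77, -0.16], "turn": [0, 0, 0], "claw": 0.3},
    {"linear": [0.86, -0.77, -0.16], "turn": [0, 0, 0], "claw": 0.5},
    {"linear": [0.86, -0.77, -0.16], "turn": [0, 0, 0], "claw": 0.5},
    {"linear": [0.86, -0.77, -0.16], "turn": [0, 0, 0], "claw": 0.5},
    {"linear": [0.86, -0.77, -0.16], "turn": [0, 0, 0], "claw": 0.5},
    {"linear": [0.86, -0.77, -0.16], "turn": [0, 0, 0], "claw": 0.5},
    {"linear": [0.86, -0.77, -0.16], "turn": [0, 0, 0], "claw": 0.5},
    {"linear": [0.86, -0.77, -0.16], "turn": [0, 0, 0], "claw": 0.5},
    {"linear": [0, 0, 0], "turn": [0, 0, 1], "claw": 0.5},
    {"linear": [0, 0, 0], "turn": [0, 0, 1], "claw": 0.5}
  ],
  "grip_force": 15
}}

```text
time: 1.77
position: [0.5182, -0.0474, 0.3309]
tool_rot: [-3.12, -0.365, -0.0]
ft_force: [0.2, -1.1, -0.3]
grip_width: 0.499
```

```bash
cat >> h.py <<'E'
def look(name):
    from bench import ctrl,cams
    s=ctrl.get_state();d=cams.get_image('wrist');W=toolT(s)@d['tool_from_camera']
    cv2.imwrite(f'pics/{name}.png',cv2.resize(d['image'][:,:,::-1],(800,600)))
    np.savez(f'pics/{name}.npz',image=d['image'],K=d['K'],W=W)
    print('t %.2f'%s['time'],s['position'],'F',np.round(s['ft_force'],1),'w %.3f'%s['grip_width']);print('campos',W[:3,3].round(3),'fwd',W[:3,2].round(3))
    return s,d['image'],d['K'],W
E
python3 - <<'E'
from h import *
s,*_=look('w1');plan(s,[.52,-.05,.33],0)
E
```

```text
t 1.77 [ 0.51821469 -0.04738292  0.33088089] F [ 0.2 -1.1 -0.3] w 0.499
campos [ 0.596 -0.029  0.471] fwd [-0.283 -0.066 -0.957]
now [ 0.5182 -0.0474  0.3309] yaw 13.3 tilt 0.05 units lin [0.04 0.1  0.03] turn z 3.33
```

View pics/w1.png

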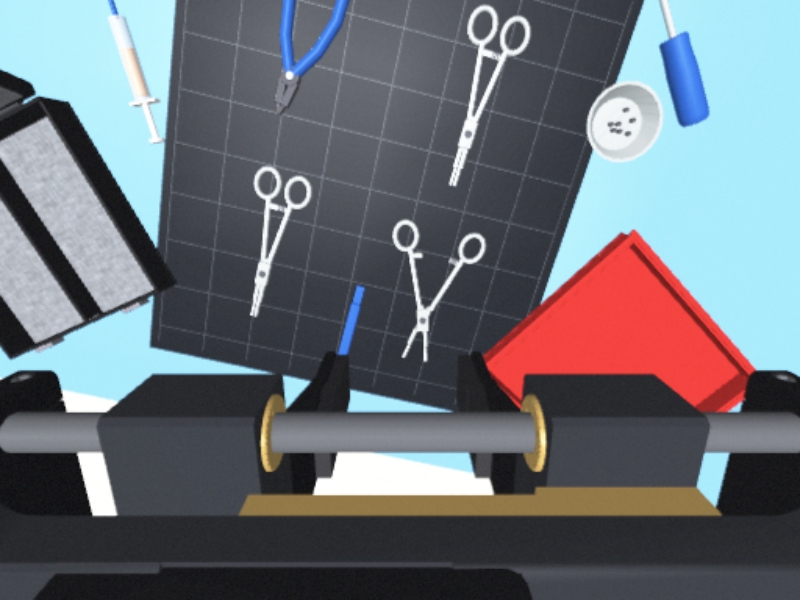

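The wrist view shows shut A (pivot at 263,273), shut C (468,133), open B (423,320), and the case's bays at left. Next I measure the clamps from the mask.

```bash
cat >> h.py <<'E'
def meas(img,K,W,z=.005,amin=150,roi=None):
    m,l,cs=clamps(img,K,W,amin=amin);out=[]
    for i,st in cs:
        ys,xs=np.where(l==i);P=ray(np.c_[xs,ys],K,W,z)[:,:2]
        c0=P.mean(0);u=np.linalg.svd(P-c0)[2][0];t=(P-c0)@u
        if not .12<np.ptp(t)<.18 or xs.max()-xs.min()>250: continue
        n=np.array([-u[1],u[0]])
        wid=lambda k:np.ptp(((P-c0)@n)[k])
        if wid(t>t.max()-.025)>wid(t<t.min()+.025): u=-u;t=-t;n=-n
        v=(P-c0)@n; mid=lambda a,b:(lambda k:(v[k].max()+v[k].min())/2)((t>a)&(t<b))
        r=mid(t.min(),t.min()+.03);j=mid(t.max()-.015,t.max())
        L=np.ptp(t);ax=u*L*.85+n*(j-r);ax/=np.linalg.norm(ax);tip=c0+u*t.max()+n*j
        print(st,'len %.3f wid %.3f'%(L,np.ptp(v)),'yaw %.1f'%(np.degrees(np.arctan2(ax[1],ax[0]))%360),'piv by tip',(tip-.051*ax).round(4))
E
python3 - <<'E'
from h import *
from bench import ctrl
d=np.load('pics/w1.npz');K,W=d['K'],d['W']
meas(d['image'],K,W)
g=lambda p,z:ray((np.array(p)+.5)*.64-.5,K,W,z)
print('screws',g([(263,273),(468,133),(423,320)],.007).round(4).tolist())
print('case near right corner rim, divider ends',g([(175,283),(68,102),(117,313)],.036).round(4).tolist())
print('tray corners (630,232),(485,360)',g([(630,232),(483,357)],.03).round(4).tolist())
E
```

```text
[114, 0, 77, 89, 1089] len 0.130 wid 0.112 yaw 336.8 piv by tip [0.6664 0.1481]
[0, 128, 54, 91, 2330] len 0.154 wid 0.078 yaw 23.4 piv by tip [0.4236 0.3503]
[251, 140, 60, 92, 953] len 0.156 wid 0.100 yaw 182.7 piv by tip [ 0.4462 -0.0859]
[0, 268, 75, 63, 1953] len 0.173 wid 0.118 yaw 229.1 piv by tip [0.1272 0.2751]
screws [[0.4575, 0.0941, 0.007], [0.644, -0.0825, 0.007], [0.4452, -0.0865, 0.007]]
case near right corner rim, divider ends [[0.4352, 0.1721, 0.036], [0.5832, 0.2805, 0.036], [0.389, 0.228, 0.036]]
tray corners (630,232),(485,360) [[0.5898, -0.2617, 0.03], [0.4264, -0.1573, 0.03]]
```

```bash
python3 - <<'E'
from h import *
from bench import ctrl
d=np.load('pics/w1.npz');K,W=d['K'],d['W']
g=lambda p,z:ray((np.array(p)+.5)*.64-.5,K,W,z)
Y={}
for n,tip,r,sc in(('A',(254,316),(282.5,187.5),(263,273)),('C',(454,185),(499,30),(468,133))):
    a,b=g([tip,r],.004)[:,:2];u=a-b;p=g(sc,.007)[0,:2];y=np.degrees(np.arctan2(u[1],u[0]))%360;Y[n]=y;print(n,'yaw',y,'tip-piv',np.linalg.norm(a-p),'piv',p)
meas(d['image'],K,W,amin=150) if 0 else None
m,l,cs=clamps(d['image'],K,W,amin=100);print([c[1] for c in cs])
s=ctrl.get_state();plan(s,[.4575,.0941,.10],Y['A']-180)
E
```

```text
A yaw 176.11393190695807 tip-piv 0.05218455356345452 piv [0.45748344 0.09409775]
C yaw 178.32499462209358 tip-piv 0.050885542804807254 piv [ 0.64395072 -0.08251414]
[[97, 0, 15, 59, 231], [114, 0, 77, 89, 1089], [187, 0, 27, 40, 642], [150, 0, 190, 203, 6445], [422, 0, 11, 24, 126], [68, 9, 38, 83, 834], [375, 51, 50, 53, 2036], [0, 75, 99, 125, 4884], [0, 128, 54, 91, 2330], [251, 140, 60, 92, 953], [39, 249, 37, 15, 373], [0, 268, 75, 63, 1953], [173, 269, 170, 48, 5745], [451, 269, 61, 21, 1175]]
now [ 0.5178 -0.0491  0.3306] yaw 13.0 tilt 0.03 units lin [-0.88 -5.1   7.69] turn z 4.22
```

Call:
{"name": "move_arm", "arguments": {
  "deltas": [
    {"linear": [0, 0, 1], "turn": [0, 0, 0.84], "claw": 0.5},
    {"linear": [0, 0, 1], "turn": [0, 0, 0.84], "claw": 0.5},
    {"linear": [0, 0, 1], "turn": [0, 0, 0.84], "claw": 0.5},
    {"linear": [0, 0, 1], "turn": [0, 0, 0.84], "claw": 0.5},
    {"linear": [0, 0, 1], "turn": [0, 0, 0.84], "claw": 0.5},
    {"linear": [-0.466, -0.926, 0.54], "turn": [0, 0, 0], "claw": 0.5},
    {"linear": [-0.466, -0.926, 0.54], "turn": [0, 0, 0], "claw": 0.5},
    {"linear": [-0.466, -0.926, 0.54], "turn": [0, 0, 0], "claw": 0.5},
    {"linear": [-0.466, -0.926, 0.54], "turn": [0, 0, 0], "claw": 0.5},
    {"linear": [-0.466, -0.926, 0.54], "turn": [0, 0, 0], "claw": 0.5},
    {"linear": [0, 0, 0], "turn": [0, 0, 0], "claw": 0.5}
  ]
}}

```text
time: 2.73
position: [0.4515, 0.0976, 0.097]
tool_rot: [-3.139, 0.085, 0.01]
ft_force: [-1.0, -0.4, 0.0]
grip_width: 0.5
```

```bash
python3 - <<'E'
from h import *
s,*_=look('w2');plan(s,[.4575,.0941,.0245],-3.9)
E
```

```text
t 2.73 [0.45150972 0.09757648 0.09698849] F [-1.  -0.4  0. ] w 0.500
campos [0.532 0.093 0.237] fwd [-0.297  0.017 -0.955]
now [0.4515 0.0976 0.097 ] yaw -3.1 tilt 0.39 units lin [0.22 0.11 2.41] turn z 0.20
```

View pics/w2.png

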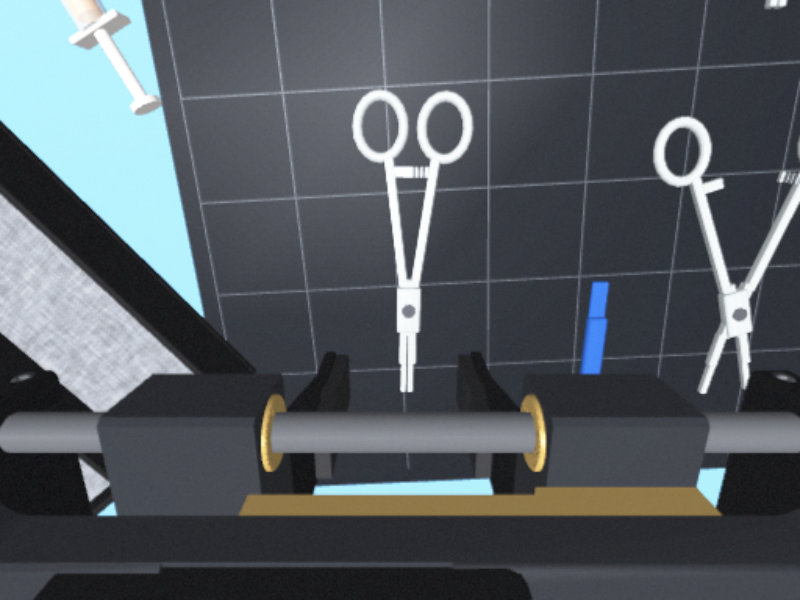

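Clamp A is centred between the fingers, with its pivot screw at (409,311), tip (407,391) and ring middle (412,126). I refine its position from this view.

```bash
python3 - <<'E'
from h import *
from bench import ctrl
d=np.load('pics/w2.npz');K,W=d['K'],d['W']
g=lambda p,z:ray((np.array(p)+.5)*.64-.5,K,W,z)
for n,tip,r,sc in(('A',(407,391),(412,126),(409,311)),):
    a,b=g([tip,r],.004)[:,:2];u=a-b;p=g(sc,.007)[0,:2];y=np.degrees(np.arctan2(u[1],u[0]))%360;print('yaw',y,np.linalg.norm(a-p),p)
print('B screw',g((740,314),.007))
s=ctrl.get_state();plan(s,[*p,.0245],y-180)
E
```

```text
yaw 176.03356576460004 0.050565410649117265 [0.45624594 0.0945912 ]
B screw [[ 0.44458599 -0.0866724   0.007     ]]
now [0.4537 0.0949 0.0982] yaw -3.2 tilt 0.23 units lin [0.1  0.   2.46] turn z 0.19
```

Call:
{"name": "move_arm", "arguments": {
  "deltas": [
    {"linear": [0.07, 0, 0.8], "turn": [0, 0, 0.1], "claw": 0.5},
    {"linear": [0, 0, 0.8], "turn": [0, 0, 0], "claw": 0.5},
    {"linear": [0, 0, 0.5], "turn": [0, 0, 0], "claw": 0.5},
    {"linear": [0, 0, 0.34], "turn": [0, 0, 0], "claw": 0.5},
    {"linear": [0, 0, 0], "turn": [0, 0, 0], "claw": 0.5},
    {"linear": [0, 0, 0], "turn": [0, 0, 0], "claw": 1},
    {"linear": [0, 0, 0], "turn": [0, 0, 0], "claw": 1},
    {"linear": [0, 0, 0], "turn": [0, 0, 0], "claw": 1},
    {"linear": [0, 0, 0], "turn": [0, 0, 0], "claw": 1},
    {"linear": [0, 0, 0], "turn": [0, 0, 0], "claw": 1}
  ],
  "grip_force": 25
}}

```text
time: 3.62
position: [0.4593, 0.0923, 0.0274]
tool_rot: [3.139, -0.11, 0.002]
ft_force: [0.6, 1.2, -0.3]
grip_width: 0.204
```

Call:
{"name": "move_arm", "arguments": {
  "deltas": [
    {"linear": [0, 0, 0], "turn": [0, 0, 0], "claw": 1},
    {"linear": [0, 0, 0], "turn": [0, 0, 0], "claw": 1}
  ]
}}

```text
time: 3.78
position: [0.4591, 0.0924, 0.0273]
tool_rot: [3.139, -0.11, 0.002]
ft_force: [-0.9, 0.0, 3.1]
grip_width: 0.13
```

Call:
{"name": "move_arm", "arguments": {
  "deltas": [
    {"linear": [0, 0, 0], "turn": [0, 0, 0], "claw": 0.75},
    {"linear": [0, 0, 0], "turn": [0, 0, 0], "claw": 0.75},
    {"linear": [-0.08, -0.06, 0.09], "turn": [0, 0, 0], "claw": 0.75},
    {"linear": [0, 0, 0], "turn": [0, 0, 0], "claw": 0.75}
  ]
}}

```text
time: 4.12
position: [0.4555, 0.0946, 0.0234]
tool_rot: [3.14, -0.109, -0.002]
ft_force: [0.1, -0.4, 1.1]
grip_width: 0.244
```

```bash
python3 - <<'E'
from h import *
s,im,K,W=look('w3');plan(s,[.4562,.0946,.0245],-4)
cv2.imwrite('pics/w3c.png',cv2.resize(im[180:320,180:340,::-1],(640,560),interpolation=cv2.INTER_CUBIC))
E
```

```text
t 4.12 [0.45545171 0.09455484 0.02336323] F [ 0.1 -0.4  1.1] w 0.244
campos [0.535 0.089 0.164] fwd [-0.292  0.021 -0.956]
now [0.4555 0.0946 0.0234] yaw -4.0 tilt 0.08 units lin [ 0.02 -0.   -0.04] turn z 0.00
```

View pics/w3c.png

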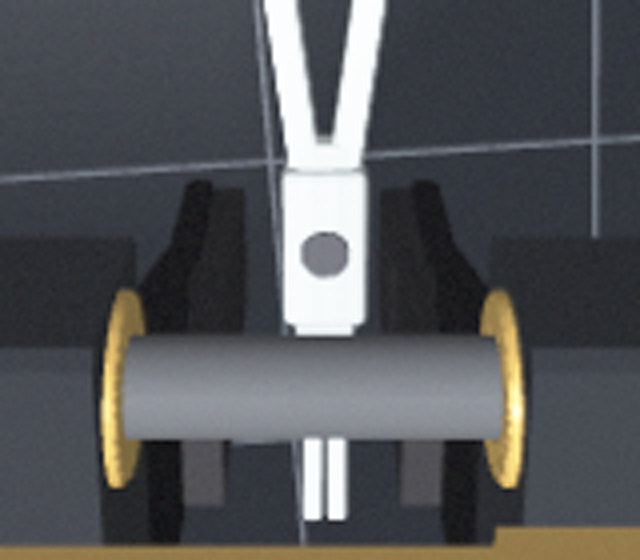

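Clamp A's box lock is centred between the pads, so I close and lift.

Call:
{"name": "move_arm", "arguments": {
  "deltas": [
    {"linear": [0, 0, 0], "turn": [0, 0, 0], "claw": 1},
    {"linear": [0, 0, 0], "turn": [0, 0, 0], "claw": 1},
    {"linear": [0, 0, 0], "turn": [0, 0, 0], "claw": 1},
    {"linear": [0, 0, 0], "turn": [0, 0, 0], "claw": 1},
    {"linear": [0, 0, -0.5], "turn": [0, 0, 0], "claw": 1},
    {"linear": [0, 0, -0.9], "turn": [0, 0, 0], "claw": 1},
    {"linear": [0, 0, -1], "turn": [0, 0, 0], "claw": 1},
    {"linear": [0, 0, -1], "turn": [0, 0, 0], "claw": 1},
    {"linear": [0, 0, -1], "turn": [0, 0, 0], "claw": 1},
    {"linear": [0, 0, -1], "turn": [0, 0, 0], "claw": 1},
    {"linear": [0, 0, -1], "turn": [0, 0, 0], "claw": 1},
    {"linear": [0, 0, -1], "turn": [0, 0, 0], "claw": 1}
  ]
}}

```text
time: 5.17
position: [0.456, 0.0943, 0.2475]
tool_rot: [3.139, -0.11, 0.0]
ft_force: [0.3, 0.5, -0.5]
grip_width: 0.144
```

```bash
python3 - <<'E'
from h import *
from bench import ctrl
s=ctrl.get_state();print(s['ft_force'],s['grip_width']);plan(s,[.41,.20,.25],37)
E
```

```text
[ 0.3490279   0.47062261 -0.51346709] 0.14360229508189754
now [0.456  0.0943 0.2475] yaw -4.0 tilt 0.03 units lin [-1.78 -3.41 -0.09] turn z -10.25
```

Call:
{"name": "move_arm", "arguments": {
  "deltas": [
    {"linear": [-0.45, -0.85, 0], "turn": [0, 0, -0.95], "claw": 1},
    {"linear": [-0.45, -0.85, 0], "turn": [0, 0, -0.95], "claw": 1},
    {"linear": [-0.45, -0.85, 0], "turn": [0, 0, -0.95], "claw": 1},
    {"linear": [-0.45, -0.85, 0], "turn": [0, 0, -0.95], "claw": 1},
    {"linear": [0, 0, 0], "turn": [0, 0, -0.95], "claw": 1},
    {"linear": [0, 0, 0], "turn": [0, 0, -0.95], "claw": 1},
    {"linear": [0, 0, 0], "turn": [0, 0, -0.95], "claw": 1},
    {"linear": [0, 0, 0], "turn": [0, 0, -0.95], "claw": 1},
    {"linear": [0, 0, 0], "turn": [0, 0, -0.95], "claw": 1},
    {"linear": [0, 0, 0], "turn": [0, 0, -0.95], "claw": 1},
    {"linear": [0, 0, 0], "turn": [0, 0, -0.75], "claw": 1},
    {"linear": [0, 0, 0], "turn": [0, 0, 0], "claw": 1}
  ]
}}

```text
time: 6.17
position: [0.3994, 0.1944, 0.2459]
tool_rot: [2.978, 0.999, -0.001]
ft_force: [-0.3, -0.9, -0.5]
grip_width: 0.143
```

```bash
python3 - <<'E'
from h import *
s,im,K,W=look('w4');plan(s,[.41,.20,.25],37)
E
```

```text
t 6.17 [0.39940143 0.19441931 0.24586876] F [-0.3 -0.9 -0.5] w 0.143
campos [0.463 0.243 0.386] fwd [-0.233 -0.175 -0.957]
now [0.3994 0.1944 0.2459] yaw 37.1 tilt 0.02 units lin [ 0.39  0.06 -0.14] turn z 0.02
```

View pics/w4.png

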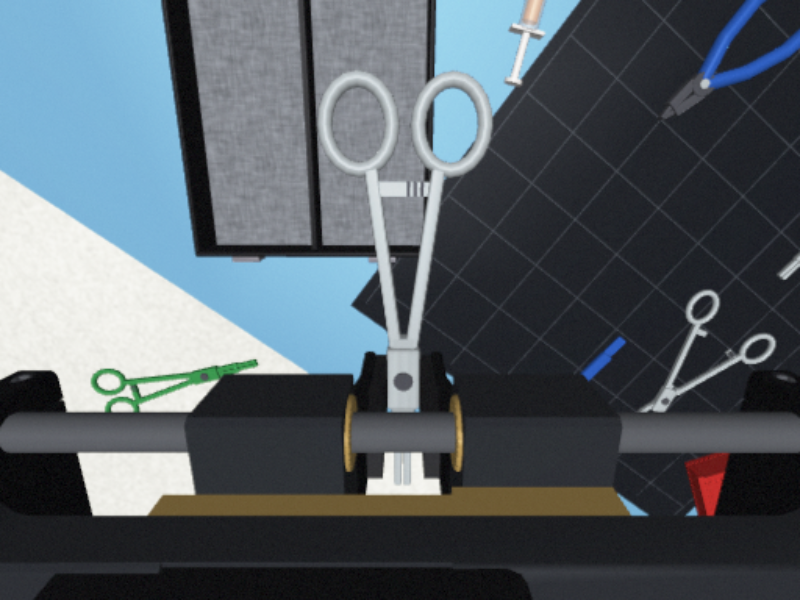

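The held clamp is fine. The case's front edge is at row 255, its left edge runs (164,0)-(197,254), the right edge is near x=436, and the divider is near x=310. I extract these edges precisely.

```bash
python3 - <<'E'
from h import *
from bench import ctrl
d=np.load('pics/w4.npz');K,W=d['K'],d['W'];im=d['image'];v=im.max(2).astype(int)
def runs(a):
    k=np.flatnonzero(np.diff(np.r_[0,a,0]));return [(int(p),int(q)-1) for p,q in zip(k[::2],k[1::2]) if q-p>=3]
for y in (3,12,20,60,100,140):print(y,runs((v[y,90:300]<70).astype(int)))
for x in (140,170,190,215):print('col',x,runs((v[120:190,x]<70).astype(int)))
E
```

```text
3 [(14, 29), (103, 108), (184, 188)]
12 [(15, 30), (103, 108), (184, 187)]
20 [(17, 31), (104, 109), (184, 187)]
60 [(22, 36), (105, 111)]
100 [(27, 41), (107, 112)]
140 [(33, 46), (109, 115), (191, 209)]
col 140 [(37, 43)]
col 170 [(37, 43)]
col 190 [(37, 43)]
col 215 [(37, 43)]
```

```bash
python3 - <<'E'
from h import *
from bench import ctrl
d=np.load('pics/w4.npz');K,W=d['K'],d['W']
g=lambda p,z=.038:ray(p,K,W,z)[:,:2]
L=g([(103.7,3),(106.7,20),(116.7,100),(122.7,140)]);F=g([(140,163.4),(170,163.4),(190,163.4),(215,163.4)]);Rr=g([(278.4,3),(277.4,12),(277.4,20)])
D=g([(193,3),(195,60),(197,100),(199,140)],.030)   # left edge of divider top
an=lambda P:np.degrees(np.arctan2(*(P[0]-P[-1])[::-1]))
print('left',an(L),'front+90',an(F)-90,'div',an(D),)
x=np.mean
yaw=np.radians((an(L)+an(D)+(an(F)-90))/3);u=np.array([np.cos(yaw),np.sin(yaw)]);n=np.array([-u[1],u[0]])
l=x(L@n);r=x(Rr@n);f=x(F@u);dv=x(D@n)-.002
print(np.degrees(yaw),'width',l-r,'mid',(l+r)/2,'div',dv)
yc=((l+r)/2+dv)/2;C=u*(f+.1)+n*yc;print('centre',C)
for k in(1,-1):
    print('bay',k,'pivot',C-u*.030+n*.046*k)
s=ctrl.get_state();P=C-u*.030-n*.046+n*.092; 
for k in (1,-1): plan(s,[*(C-u*.030+n*.046*k),.10],np.degrees(yaw)+.0)
E
```

```text
left 37.08568409563639 front+90 37.013365540893275 div 36.086725074109026
36.72859157021289 width 0.1856892439546936 mid -0.010128093103529724 div -0.011572411618882143
centre [0.44747436 0.32034678]
bay 1 pivot [0.39592088 0.33927398]
bay -1 pivot [0.4509392  0.26553807]
now [0.3994 0.1944 0.2459] yaw 36.9 tilt 0.02 units lin [ 2.81 -3.93  4.86] turn z 0.05
now [0.3994 0.1944 0.2459] yaw 36.9 tilt 0.02 units lin [ 2.8  -0.86  4.86] turn z 0.05
```

Call:
{"name": "move_arm", "arguments": {
  "deltas": [
    {"linear": [0.56, -0.786, 0.5], "turn": [0, 0, 0], "claw": 1},
    {"linear": [0.56, -0.786, 0.5], "turn": [0, 0, 0], "claw": 1},
    {"linear": [0.56, -0.786, 0.5], "turn": [0, 0, 0], "claw": 1},
    {"linear": [0.56, -0.786, 0.5], "turn": [0, 0, 0], "claw": 1},
    {"linear": [0.56, -0.786, 0.5], "turn": [0, 0, 0], "claw": 1},
    {"linear": [0, 0, 0.8], "turn": [0, 0, 0], "claw": 1},
    {"linear": [0, 0, 0.8], "turn": [0, 0, 0], "claw": 1},
    {"linear": [0, 0, 0.76], "turn": [0, 0, 0], "claw": 1},
    {"linear": [0, 0, 0], "turn": [0, 0, 0], "claw": 1},
    {"linear": [0, 0, 0], "turn": [0, 0, 0], "claw": 1}
  ]
}}

```text
time: 7.05
position: [0.395, 0.3386, 0.0995]
tool_rot: [2.98, 0.995, -0.004]
ft_force: [-0.5, 0.4, -0.2]
grip_width: 0.143
```

```bash
python3 - <<'E'
from h import *
s,im,K,W=look('w5');plan(s,[.3959,.3393,.0278],36.9)
E
```

```text
t 7.05 [0.39502143 0.33861167 0.09949974] F [-0.5  0.4 -0.2] w 0.143
campos [0.459 0.387 0.24 ] fwd [-0.235 -0.175 -0.956]
now [0.395  0.3386 0.0995] yaw 36.9 tilt 0.16 units lin [0.04 0.   2.39] turn z 0.01
```

View pics/w5.png

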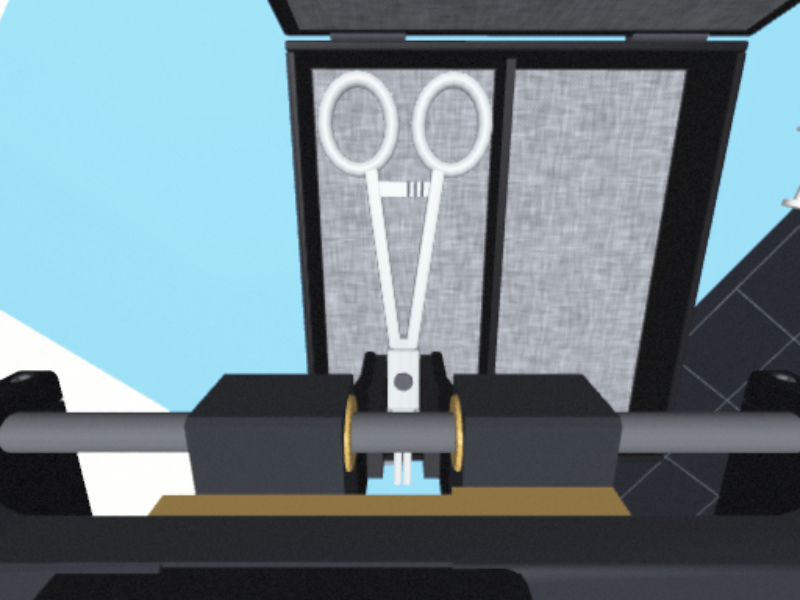

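Clamp A is straight and inside the left bay. Lowering it.

Call:
{"name": "move_arm", "arguments": {
  "deltas": [
    {"linear": [0.03, 0, 0.8], "turn": [0, 0, 0], "claw": 1},
    {"linear": [0, 0, 0.7], "turn": [0, 0, 0], "claw": 1},
    {"linear": [0, 0, 0.5], "turn": [0, 0, 0], "claw": 1},
    {"linear": [0, 0, 0.25], "turn": [0, 0, 0], "claw": 1},
    {"linear": [0, 0, 0.1], "turn": [0, 0, 0], "claw": 1},
    {"linear": [0, 0, 0], "turn": [0, 0, 0], "claw": 1},
    {"linear": [0, 0, 0], "turn": [0, 0, 0], "claw": 1}
  ]
}}

```text
time: 7.68
position: [0.3974, 0.3404, 0.0311]
tool_rot: [-2.979, -0.996, -0.004]
ft_force: [-0.1, 0.4, -0.6]
grip_width: 0.143
```

Call:
{"name": "move_arm", "arguments": {
  "deltas": [
    {"linear": [0, 0, 0.06], "turn": [0, 0, 0], "claw": 1},
    {"linear": [0, 0, 0], "turn": [0, 0, 0], "claw": 1},
    {"linear": [0, 0, 0], "turn": [0, 0, 0], "claw": 1}
  ]
}}

```text
time: 7.93
position: [0.3968, 0.3398, 0.0284]
tool_rot: [2.979, 0.996, 0.001]
ft_force: [0.1, 0.6, -0.6]
grip_width: 0.141
```

Call:
{"name": "move_arm", "arguments": {
  "deltas": [
    {"linear": [0, 0, 0.04], "turn": [0, 0, 0], "claw": 1},
    {"linear": [0, 0, 0], "turn": [0, 0, 0], "claw": 1}
  ]
}}

```text
time: 8.1
position: [0.3969, 0.3399, 0.0278]
tool_rot: [2.979, 0.996, 0.001]
ft_force: [-2.7, -2.5, 7.3]
grip_width: 0.146
```

Contact (7 N). I release partly and lift.

Call:
{"name": "move_arm", "arguments": {
  "deltas": [
    {"linear": [0, 0, 0], "turn": [0, 0, 0], "claw": 0.7},
    {"linear": [0, 0, 0], "turn": [0, 0, 0], "claw": 0.7},
    {"linear": [0, 0, 0], "turn": [0, 0, 0], "claw": 0.7},
    {"linear": [0, 0, -0.4], "turn": [0, 0, 0], "claw": 0.7},
    {"linear": [0, 0, -0.8], "turn": [0, 0, 0], "claw": 0.7},
    {"linear": [0, 0, -1], "turn": [0, 0, 0], "claw": 0.7},
    {"linear": [0, 0, -1], "turn": [0, 0, 0], "claw": 0.7},
    {"linear": [0, 0, -1], "turn": [0, 0, 0], "claw": 0.7},
    {"linear": [0, 0, -0.6], "turn": [0, 0, 0], "claw": 0.7},
    {"linear": [0, 0, 0], "turn": [0, 0, 0], "claw": 0.7}
  ]
}}

```text
time: 8.93
position: [0.3983, 0.3419, 0.1757]
tool_rot: [-2.978, -0.997, -0.012]
ft_force: [-0.5, 1.1, 0.4]
grip_width: 0.298
```

```bash
python3 - <<'E'
from h import *
from bench import ctrl
s,im,K,W=look('w6')
m,l,cs=clamps(im,K,W,amin=100)
g=lambda p,z=.008:ray(p,K,W,z)[:,:2]
plan(s,[.6440,-.0825,.16],-1.7)
E
```

```text
t 8.93 [0.39829492 0.34188182 0.17569881] F [-0.5  1.1  0.4] w 0.298
campos [0.461 0.39  0.317] fwd [-0.226 -0.171 -0.959]
now [0.3983 0.3419 0.1757] yaw 37.0 tilt 0.46 units lin [-1.98 16.23  0.53] turn z 9.68
```

View pics/w6.png

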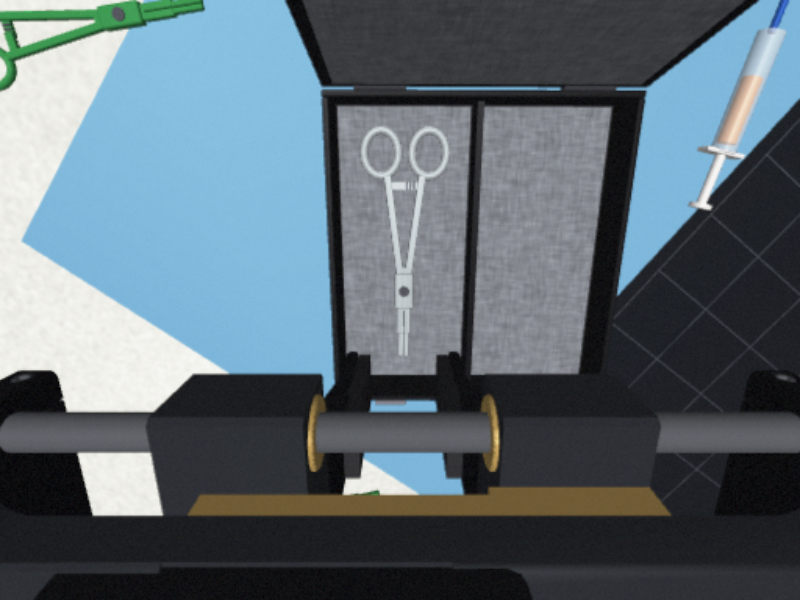

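Clamp A lies flat and straight in the left bay, and the lid stands at the top of the view. Next, clamp C.

Call:
{"name": "move_arm", "arguments": {
  "deltas": [
    {"linear": [-0.116, 0.955, 0], "turn": [0, 0, 0], "claw": 0.5},
    {"linear": [-0.116, 0.955, 0], "turn": [0, 0, 0], "claw": 0.5},
    {"linear": [-0.116, 0.955, 0], "turn": [0, 0, 0], "claw": 0.5},
    {"linear": [-0.116, 0.955, 0], "turn": [0, 0, 0], "claw": 0.5},
    {"linear": [-0.116, 0.955, 0], "turn": [0, 0, 0], "claw": 0.5},
    {"linear": [-0.116, 0.955, 0], "turn": [0, 0, 0], "claw": 0.5},
    {"linear": [-0.116, 0.955, 0], "turn": [0, 0, 0], "claw": 0.5},
    {"linear": [-0.116, 0.955, 0], "turn": [0, 0, 0], "claw": 0.5},
    {"linear": [-0.116, 0.955, 0], "turn": [0, 0, 0], "claw": 0.5},
    {"linear": [-0.116, 0.955, 0], "turn": [0, 0, 0], "claw": 0.5},
    {"linear": [-0.116, 0.955, 0], "turn": [0, 0, 0], "claw": 0.5},
    {"linear": [-0.116, 0.955, 0], "turn": [0, 0, 0], "claw": 0.5},
    {"linear": [-0.116, 0.955, 0], "turn": [0, 0, 0], "claw": 0.5},
    {"linear": [-0.116, 0.955, 0], "turn": [0, 0, 0], "claw": 0.5},
    {"linear": [-0.116, 0.955, 0], "turn": [0, 0, 0], "claw": 0.5},
    {"linear": [-0.116, 0.955, 0], "turn": [0, 0, 0], "claw": 0.5},
    {"linear": [-0.116, 0.955, 0], "turn": [0, 0, 0], "claw": 0.5}
  ]
}}

```text
time: 10.4
position: [0.6419, -0.0862, 0.1692]
tool_rot: [-2.978, -0.997, 0.004]
ft_force: [1.9, -0.2, 0.1]
grip_width: 0.499
```

Call:
{"name": "move_arm", "arguments": {
  "deltas": [
    {"linear": [0, 0, 0.2], "turn": [0, 0, 0.97], "claw": 0.5},
    {"linear": [0, 0, 0.2], "turn": [0, 0, 0.97], "claw": 0.5},
    {"linear": [0, 0, 0.2], "turn": [0, 0, 0.97], "claw": 0.5},
    {"linear": [0, 0, 0.2], "turn": [0, 0, 0.97], "claw": 0.5},
    {"linear": [0, 0, 0.2], "turn": [0, 0, 0.97], "claw": 0.5},
    {"linear": [0, 0, 0.2], "turn": [0, 0, 0.97], "claw": 0.5},
    {"linear": [0, 0, 0.2], "turn": [0, 0, 0.97], "claw": 0.5},
    {"linear": [0, 0, 0.2], "turn": [0, 0, 0.97], "claw": 0.5},
    {"linear": [0, 0, 0.2], "turn": [0, 0, 0.97], "claw": 0.5},
    {"linear": [0, 0, 0.2], "turn": [0, 0, 0.97], "claw": 0.5},
    {"linear": [0, 0, 0], "turn": [0, 0, 0], "claw": 0.5},
    {"linear": [0, 0, 0], "turn": [0, 0, 0], "claw": 0.5}
  ]
}}

```text
time: 11.4
position: [0.6413, -0.0847, 0.1094]
tool_rot: [-3.141, 0.046, 0.004]
ft_force: [-0.3, 0.4, -0.7]
grip_width: 0.504
```

```bash
python3 - <<'E'
from h import *
s,im,K,W=look('w7');plan(s,[.6440,-.0825,.0237],-1.7)
m,l,cs=clamps(im,K,W,amin=60);print([c[1] for c in cs]);meas(im,K,W,amin=60)
E
```

```text
t 11.40 [ 0.6412762  -0.08473462  0.10935332] F [-0.3  0.4 -0.7] w 0.504
campos [ 0.721 -0.087  0.249] fwd [-0.293  0.009 -0.956]
now [ 0.6413 -0.0847  0.1094] yaw -1.7 tilt 0.16 units lin [ 0.1  -0.08  2.85] turn z 0.01
[[0, 0, 358, 248, 7428], [436, 0, 32, 42, 497], [383, 100, 91, 91, 6267], [45, 189, 20, 40, 519], [0, 269, 65, 21, 1273], [173, 269, 170, 48, 4211], [451, 269, 61, 21, 1213]]
[173, 269, 170, 48, 4211] len 0.169 wid 0.056 yaw 88.3 piv by tip [ 0.5587 -0.0477]
```

View pics/w7.png

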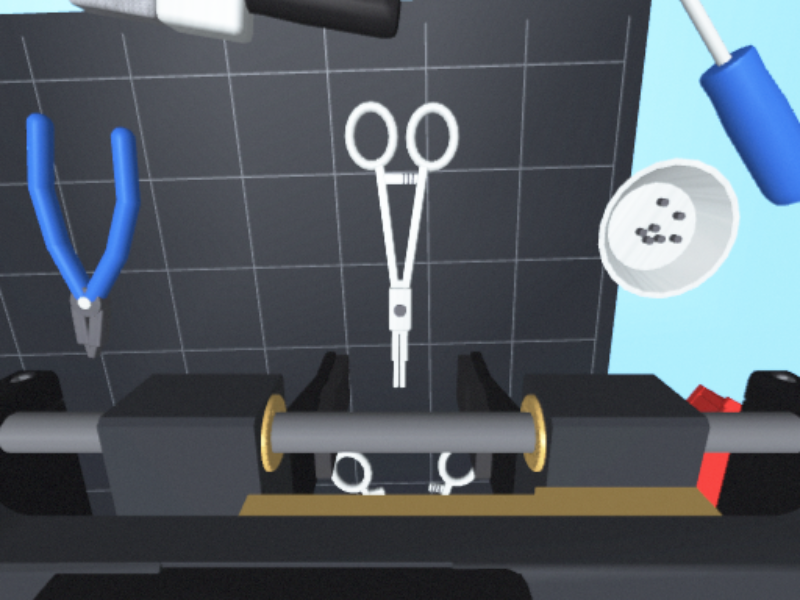

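Clamp C's screw is at (400,310), tip (399,387) and ring middle (402,136).

```bash
python3 - <<'E'
from h import *
from bench import ctrl
d=np.load('pics/w7.npz');K,W=d['K'],d['W']
g=lambda p,z:ray((np.array(p)+.5)*.64-.5,K,W,z)
a,b=g([(399,387),(402,136)],.004)[:,:2];u=a-b;p=g((400,310),.007)[0,:2];y=np.degrees(np.arctan2(u[1],u[0]))%360;print('yaw',y,np.linalg.norm(a-p),p)
s=ctrl.get_state();plan(s,[*p,.0237],y-180)
E
```

```text
yaw 177.48851578171758 0.05092804055608495 [ 0.64318491 -0.08253921]
now [ 0.6418 -0.0847  0.11  ] yaw -1.7 tilt 0.09 units lin [ 0.05 -0.07  2.88] turn z 0.21
```

Call:
{"name": "move_arm", "arguments": {
  "deltas": [
    {"linear": [0.04, -0.07, 0.9], "turn": [0, 0, 0.2], "claw": 0.6},
    {"linear": [0, 0, 0.9], "turn": [0, 0, 0], "claw": 0.6},
    {"linear": [0, 0, 0.6], "turn": [0, 0, 0], "claw": 0.6},
    {"linear": [0, 0, 0.35], "turn": [0, 0, 0], "claw": 0.7},
    {"linear": [0, 0, 0.15], "turn": [0, 0, 0], "claw": 0.7},
    {"linear": [0, 0, 0], "turn": [0, 0, 0], "claw": 0.7},
    {"linear": [0, 0, 0], "turn": [0, 0, 0], "claw": 0.7},
    {"linear": [0, 0, 0], "turn": [0, 0, 0], "claw": 0.7}
  ]
}}

```text
time: 12.12
position: [0.6446, -0.083, 0.025]
tool_rot: [3.141, -0.071, 0.004]
ft_force: [0.1, -0.1, 0.6]
grip_width: 0.303
```

Call:
{"name": "move_arm", "arguments": {
  "deltas": [
    {"linear": [-0.03, 0, 0.05], "turn": [0, 0, 0], "claw": 0.75},
    {"linear": [0, 0, 0], "turn": [0, 0, 0], "claw": 1},
    {"linear": [0, 0, 0], "turn": [0, 0, 0], "claw": 1},
    {"linear": [0, 0, 0], "turn": [0, 0, 0], "claw": 1},
    {"linear": [0, 0, 0], "turn": [0, 0, 0], "claw": 1}
  ]
}}

```text
time: 12.53
position: [0.6428, -0.0829, 0.0225]
tool_rot: [3.141, -0.072, 0.001]
ft_force: [-0.4, 0.8, 1.6]
grip_width: 0.149
```

Call:
{"name": "move_arm", "arguments": {
  "deltas": [
    {"linear": [0, 0, -0.5], "turn": [0, 0, 0], "claw": 1},
    {"linear": [0, 0, -0.9], "turn": [0, 0, 0], "claw": 1},
    {"linear": [0, 0, -1], "turn": [0, 0, 0], "claw": 1},
    {"linear": [0, 0, -1], "turn": [0, 0, 0], "claw": 1},
    {"linear": [0, 0, -0.6], "turn": [0, 0, 0], "claw": 1},
    {"linear": [0, 0, 0], "turn": [0, 0, 0], "claw": 1}
  ]
}}

```text
time: 13.03
position: [0.6458, -0.0828, 0.1487]
tool_rot: [3.139, -0.071, 0.015]
ft_force: [0.4, 1.7, 0.2]
grip_width: 0.145
```

```bash
python3 - <<'E'
from h import *
from bench import ctrl
s=ctrl.get_state();print(s['position'],s['grip_width'],s['ft_force']);plan(s,[.4509,.2655,.145],39.1)
E
```

```text
[ 0.64577761 -0.08281862  0.148715  ] 0.14502857604266003 [0.36949511 1.71888219 0.15861283]
now [ 0.6458 -0.0828  0.1487] yaw -2.6 tilt 0.54 units lin [ -7.02 -11.3    0.04] turn z -10.43
```

Call:
{"name": "move_arm", "arguments": {
  "deltas": [
    {"linear": [0, 0, 0], "turn": [0, 0, -0.988], "claw": 1},
    {"linear": [0, 0, 0], "turn": [0, 0, -0.988], "claw": 1},
    {"linear": [0, 0, 0], "turn": [0, 0, -0.988], "claw": 1},
    {"linear": [0, 0, 0], "turn": [0, 0, -0.988], "claw": 1},
    {"linear": [0, 0, 0], "turn": [0, 0, -0.988], "claw": 1},
    {"linear": [0, 0, 0], "turn": [0, 0, -0.988], "claw": 1},
    {"linear": [0, 0, 0], "turn": [0, 0, -0.988], "claw": 1},
    {"linear": [0, 0, 0], "turn": [0, 0, -0.988], "claw": 1},
    {"linear": [0, 0, 0], "turn": [0, 0, -0.988], "claw": 1},
    {"linear": [0, 0, 0], "turn": [0, 0, -0.988], "claw": 1},
    {"linear": [0, 0, 0], "turn": [0, 0, 0], "claw": 1}
  ]
}}

```text
time: 13.95
position: [0.642, -0.0829, 0.1416]
tool_rot: [-2.978, -0.997, 0.002]
ft_force: [-0.5, -0.3, -0.2]
grip_width: 0.144
```

Call:
{"name": "move_arm", "arguments": {
  "deltas": [
    {"linear": [0.126, -0.941, 0], "turn": [0, 0, 0], "claw": 1},
    {"linear": [0.126, -0.941, 0], "turn": [0, 0, 0], "claw": 1},
    {"linear": [0.126, -0.941, 0], "turn": [0, 0, 0], "claw": 1},
    {"linear": [0.126, -0.941, 0], "turn": [0, 0, 0], "claw": 1},
    {"linear": [0.126, -0.941, 0], "turn": [0, 0, 0], "claw": 1},
    {"linear": [0.126, -0.941, 0], "turn": [0, 0, 0], "claw": 1},
    {"linear": [0.126, -0.941, 0], "turn": [0, 0, 0], "claw": 1},
    {"linear": [0.126, -0.941, 0], "turn": [0, 0, 0], "claw": 1},
    {"linear": [0.126, -0.941, 0], "turn": [0, 0, 0], "claw": 1},
    {"linear": [0.126, -0.941, 0], "turn": [0, 0, 0], "claw": 1},
    {"linear": [0.126, -0.941, 0], "turn": [0, 0, 0], "claw": 1},
    {"linear": [0.126, -0.941, 0], "turn": [0, 0, 0], "claw": 1},
    {"linear": [0.126, -0.941, 0], "turn": [0, 0, 0], "claw": 1},
    {"linear": [0.126, -0.941, 0], "turn": [0, 0, 0], "claw": 1},
    {"linear": [0, 0, 0], "turn": [0, 0, 0], "claw": 1},
    {"linear": [0, 0, 0], "turn": [0, 0, 0], "claw": 1}
  ]
}}

```text
time: 15.28
position: [0.4462, 0.2666, 0.1423]
tool_rot: [2.979, 0.999, -0.0]
ft_force: [0.0, -0.6, -0.3]
grip_width: 0.146
```

```bash
python3 - <<'E'
from h import *
s,*_=look('w8');plan(s,[.4509,.2655,.0275],36.9)
E
```

```text
t 15.28 [0.44619017 0.26660899 0.14225826] F [ 0.  -0.6 -0.3] w 0.146
campos [0.51  0.315 0.283] fwd [-0.232 -0.175 -0.957]
now [0.4462 0.2666 0.1423] yaw 37.1 tilt 0.01 units lin [0.1  0.12 3.83] turn z 0.04
```

Call:
{"name": "move_arm", "arguments": {
  "deltas": [
    {"linear": [0.1, 0.12, 0], "turn": [0, 0, 0.04], "claw": 1},
    {"linear": [0, 0, 0.8], "turn": [0, 0, 0], "claw": 1},
    {"linear": [0, 0, 0.9], "turn": [0, 0, 0], "claw": 1},
    {"linear": [0, 0, 0.9], "turn": [0, 0, 0], "claw": 1},
    {"linear": [0, 0, 0.6], "turn": [0, 0, 0], "claw": 1},
    {"linear": [0, 0, 0.35], "turn": [0, 0, 0], "claw": 1},
    {"linear": [0, 0, 0.15], "turn": [0, 0, 0], "claw": 1},
    {"linear": [0, 0, 0], "turn": [0, 0, 0], "claw": 1},
    {"linear": [0, 0, 0], "turn": [0, 0, 0], "claw": 1},
    {"linear": [0, 0, 0], "turn": [0, 0, 0], "claw": 1}
  ]
}}

```text
time: 16.17
position: [0.4533, 0.2642, 0.0324]
tool_rot: [-2.982, -0.989, -0.004]
ft_force: [-0.6, 0.3, -1.1]
grip_width: 0.145
```

Call:
{"name": "move_arm", "arguments": {
  "deltas": [
    {"linear": [0, 0, 0.1], "turn": [0, 0, 0], "claw": 1},
    {"linear": [0, 0, 0.04], "turn": [0, 0, 0], "claw": 1},
    {"linear": [0, 0, 0], "turn": [0, 0, 0], "claw": 1},
    {"linear": [0, 0, 0], "turn": [0, 0, 0], "claw": 1}
  ]
}}

```text
time: 16.5
position: [0.4522, 0.2638, 0.0272]
tool_rot: [2.981, 0.99, 0.0]
ft_force: [0.4, -0.2, -0.4]
grip_width: 0.147
```

Call:
{"name": "move_arm", "arguments": {
  "deltas": [
    {"linear": [0, 0, 0.05], "turn": [0, 0, 0], "claw": 1},
    {"linear": [0, 0, 0], "turn": [0, 0, 0], "claw": 1},
    {"linear": [0, 0, 0], "turn": [0, 0, 0], "claw": 1}
  ]
}}

```text
time: 16.75
position: [0.4524, 0.264, 0.0265]
tool_rot: [2.981, 0.99, 0.0]
ft_force: [-2.4, -1.8, 7.3]
grip_width: 0.141
```

Call:
{"name": "move_arm", "arguments": {
  "deltas": [
    {"linear": [0, 0, 0], "turn": [0, 0, 0], "claw": 0.7},
    {"linear": [0, 0, 0], "turn": [0, 0, 0], "claw": 0.7},
    {"linear": [0, 0, 0], "turn": [0, 0, 0], "claw": 0.7},
    {"linear": [0, 0, -0.4], "turn": [0, 0, 0], "claw": 0.7},
    {"linear": [0, 0, -0.8], "turn": [0, 0, 0], "claw": 0.7},
    {"linear": [0, 0, -1], "turn": [0, 0, 0], "claw": 0.7},
    {"linear": [0, 0, -1], "turn": [0, 0, 0], "claw": 0.7},
    {"linear": [0, 0, -1], "turn": [0, 0, 0], "claw": 0.7},
    {"linear": [0, 0, -0.6], "turn": [0, 0, 0], "claw": 0.7},
    {"linear": [0, 0, 0], "turn": [0, 0, 0], "claw": 0.7}
  ]
}}

```text
time: 17.58
position: [0.454, 0.2661, 0.1745]
tool_rot: [-2.981, -0.991, -0.013]
ft_force: [0.6, 1.4, 0.1]
grip_width: 0.3
```

```bash
python3 - <<'E'
from h import *
s,im,K,W=look('w9');plan(s,[.445,-.0866,.12],16)
d=np.load('pics/w1.npz');
g=lambda p,z:ray((np.array(p)+.5)*.64-.5,d['K'],d['W'],z)[:,:2]
q=g([(404,357),(426,361),(405,235),(471,248),(423,320)],.005)
print('tips gap',np.linalg.norm(q[0]-q[1]),'ring gap',np.linalg.norm(q[2]-q[3]))
v=(q[0]+q[1]-q[2]-q[3])/2;print('mid yaw',np.degrees(np.arctan2(v[1],v[0]))%360)
# clamp C check in the case
import cv2
cv2.imwrite('pics/w9h.png',np.hstack([cv2.resize(im[:250,:,::-1],(512,250)),]))
E
```

```text
t 17.58 [0.45403165 0.2660932  0.17445486] F [0.6 1.4 0.1] w 0.300
campos [0.517 0.314 0.315] fwd [-0.226 -0.171 -0.959]
now [0.454  0.2661 0.1745] yaw 36.8 tilt 0.46 units lin [-7.3   9.23  1.78] turn z 5.20
tips gap 0.025772338143016785 ring gap 0.07152067513922676
mid yaw 183.439257887426
```

View pics/w9h.png

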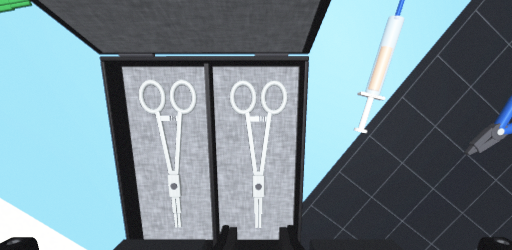

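Both shut clamps lie straight, one per bay. Now the open clamp B.

Call:
{"name": "move_arm", "arguments": {
  "deltas": [
    {"linear": [-0.73, 0.923, 0], "turn": [0, 0, 0], "claw": 0.5},
    {"linear": [-0.73, 0.923, 0], "turn": [0, 0, 0], "claw": 0.5},
    {"linear": [-0.73, 0.923, 0], "turn": [0, 0, 0], "claw": 0.5},
    {"linear": [-0.73, 0.923, 0], "turn": [0, 0, 0], "claw": 0.5},
    {"linear": [-0.73, 0.923, 0], "turn": [0, 0, 0], "claw": 0.5},
    {"linear": [-0.73, 0.923, 0], "turn": [0, 0, 0], "claw": 0.5},
    {"linear": [-0.73, 0.923, 0], "turn": [0, 0, 0], "claw": 0.5},
    {"linear": [-0.73, 0.923, 0], "turn": [0, 0, 0], "claw": 0.5},
    {"linear": [-0.73, 0.923, 0], "turn": [0, 0, 0], "claw": 0.5},
    {"linear": [-0.73, 0.923, 0], "turn": [0, 0, 0], "claw": 0.5},
    {"linear": [0, 0, 0.3], "turn": [0, 0, 0.867], "claw": 0.5},
    {"linear": [0, 0, 0.3], "turn": [0, 0, 0.867], "claw": 0.5},
    {"linear": [0, 0, 0.3], "turn": [0, 0, 0.867], "claw": 0.5},
    {"linear": [0, 0, 0.3], "turn": [0, 0, 0.867], "claw": 0.5},
    {"linear": [0, 0, 0.3], "turn": [0, 0, 0.867], "claw": 0.5},
    {"linear": [0, 0, 0.3], "turn": [0, 0, 0.867], "claw": 0.5},
    {"linear": [0, 0, 0], "turn": [0, 0, 0], "claw": 0.5},
    {"linear": [0, 0, 0], "turn": [0, 0, 0], "claw": 0.5}
  ]
}}

```text
time: 19.13
position: [0.4413, -0.0885, 0.1144]
tool_rot: [-3.109, -0.439, 0.004]
ft_force: [0.3, -0.5, 0.6]
grip_width: 0.498
```

```bash
python3 - <<'E'
from h import *
s,im,K,W=look('w10');plan(s,[.445,-.0866,.0237],16)
E
```

```text
t 19.13 [ 0.44126079 -0.08851833  0.11443852] F [ 0.3 -0.5  0.6] w 0.498
campos [ 0.518 -0.066  0.255] fwd [-0.282 -0.079 -0.956]
now [ 0.4413 -0.0885  0.1144] yaw 16.1 tilt 0.17 units lin [ 0.14 -0.02  3.02] turn z 0.02
```

View pics/w10.png

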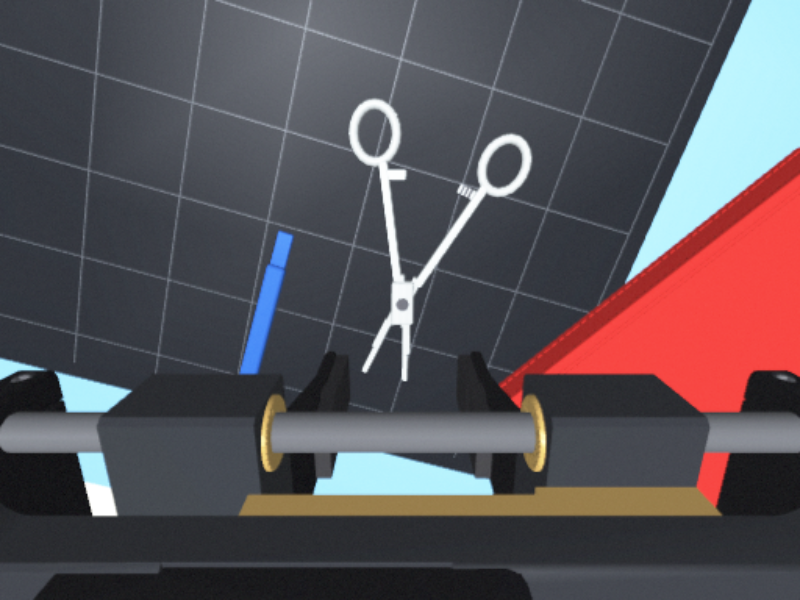

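Clamp B's screw is at (402,304), with the box lock aligned to the tool axis. The spudger at (265,300) is well clear.

```bash
python3 - <<'E'
from h import *
from bench import ctrl
d=np.load('pics/w10.npz')
p=ray((np.array((402,304))+.5)*.64-.5,d['K'],d['W'],.007)[0,:2];print(p)
s=ctrl.get_state();plan(s,[*p,.0237],16)
E
```

```text
[ 0.44482924 -0.08602598]
now [ 0.4419 -0.0887  0.1151] yaw 16.1 tilt 0.08 units lin [ 0.12 -0.06  3.05] turn z 0.01
```

Call:
{"name": "move_arm", "arguments": {
  "deltas": [
    {"linear": [0.1, -0.05, 0.9], "turn": [0, 0, 0], "claw": 0.6},
    {"linear": [0, 0, 0.9], "turn": [0, 0, 0], "claw": 0.6},
    {"linear": [0, 0, 0.7], "turn": [0, 0, 0], "claw": 0.65},
    {"linear": [0, 0, 0.35], "turn": [0, 0, 0], "claw": 0.65},
    {"linear": [0, 0, 0.15], "turn": [0, 0, 0], "claw": 0.65},
    {"linear": [0, 0, 0.05], "turn": [0, 0, 0], "claw": 0.65},
    {"linear": [0, 0, 0], "turn": [0, 0, 0], "claw": 0.65},
    {"linear": [0, 0, 0], "turn": [0, 0, 0], "claw": 0.65},
    {"linear": [0, 0, 0], "turn": [0, 0, 0], "claw": 0.65}
  ]
}}

```text
time: 19.93
position: [0.4458, -0.0871, 0.0252]
tool_rot: [3.11, 0.435, 0.003]
ft_force: [0.2, 0.2, 0.0]
grip_width: 0.349
```

Call:
{"name": "move_arm", "arguments": {
  "deltas": [
    {"linear": [-0.03, -0.04, 0.06], "turn": [0, 0, 0], "claw": 0.7},
    {"linear": [0, 0, 0], "turn": [0, 0, 0], "claw": 0.75},
    {"linear": [0, 0, 0], "turn": [0, 0, 0], "claw": 1},
    {"linear": [0, 0, 0], "turn": [0, 0, 0], "claw": 1},
    {"linear": [0, 0, 0], "turn": [0, 0, 0], "claw": 1},
    {"linear": [0, 0, 0], "turn": [0, 0, 0], "claw": 1}
  ]
}}

```text
time: 20.43
position: [0.4438, -0.0859, 0.0225]
tool_rot: [3.111, 0.436, 0.0]
ft_force: [-0.3, 0.4, 2.4]
grip_width: 0.145
```

Call:
{"name": "move_arm", "arguments": {
  "deltas": [
    {"linear": [0, 0, -0.5], "turn": [0, 0, 0], "claw": 1},
    {"linear": [0, 0, -0.9], "turn": [0, 0, 0], "claw": 1},
    {"linear": [0, 0, -1], "turn": [0, 0, 0], "claw": 1},
    {"linear": [0, 0, -1], "turn": [0, 0, 0], "claw": 1},
    {"linear": [0, 0, -0.4], "turn": [0, 0, 0], "claw": 1},
    {"linear": [0, 0, 0], "turn": [0, 0, 0], "claw": 1},
    {"linear": [0, 0, 0], "turn": [0, 0, 0], "claw": 1}
  ]
}}

```text
time: 21.02
position: [0.4437, -0.0861, 0.1362]
tool_rot: [3.11, 0.435, 0.001]
ft_force: [-0.3, -0.7, -0.4]
grip_width: 0.143
```

```bash
python3 - <<'E'
from h import *
s,im,K,W=look('w11');plan(s,[.4175,-.295,.14],-19);plan(s,[.4175,-.295,.14],16)
d=np.load('pics/top0.npz');hsv=cv2.cvtColor(d['image'],cv2.COLOR_RGB2HSV)
m=(((hsv[...,0]<8)|(hsv[...,0]>172))&(hsv[...,1]>150)&(hsv[...,2]>50)).astype(np.uint8)
c=max(cv2.findContours(m,0,2)[0],key=cv2.contourArea);b=cv2.boxPoints(cv2.minAreaRect(c));q=ray(b,d['K'],d['world_from_camera'],.03)[:,:2];print('tray',q.round(3).tolist(),q.mean(0))
E
```

```text
t 21.02 [ 0.44369676 -0.08611566  0.13624425] F [-0.3 -0.7 -0.4] w 0.143
campos [ 0.52  -0.064  0.277] fwd [-0.279 -0.08  -0.957]
now [ 0.4437 -0.0861  0.1362] yaw 15.9 tilt 0.06 units lin [-2.75  6.46 -0.12] turn z 8.73
now [ 0.4437 -0.0861  0.1362] yaw 15.9 tilt 0.06 units lin [-2.75  6.46 -0.12] turn z -0.02
tray [[0.405, -0.154], [0.592, -0.266], [0.467, -0.474], [0.285, -0.36]] [ 0.43719106 -0.31351734]
```

Call:
{"name": "move_arm", "arguments": {
  "deltas": [
    {"linear": [-0.4, 0.925, 0], "turn": [0, 0, 0], "claw": 1},
    {"linear": [-0.4, 0.925, 0], "turn": [0, 0, 0], "claw": 1},
    {"linear": [-0.4, 0.925, 0], "turn": [0, 0, 0], "claw": 1},
    {"linear": [-0.4, 0.925, 0], "turn": [0, 0, 0], "claw": 1},
    {"linear": [-0.4, 0.925, 0], "turn": [0, 0, 0], "claw": 1},
    {"linear": [-0.4, 0.925, 0], "turn": [0, 0, 0], "claw": 1},
    {"linear": [-0.4, 0.925, 0], "turn": [0, 0, 0], "claw": 1},
    {"linear": [0, 0, 0], "turn": [0, 0, 0.97], "claw": 1},
    {"linear": [0, 0, 0], "turn": [0, 0, 0.97], "claw": 1},
    {"linear": [0, 0, 0], "turn": [0, 0, 0.97], "claw": 1},
    {"linear": [0, 0, 0], "turn": [0, 0, 0.97], "claw": 1},
    {"linear": [0, 0, 0], "turn": [0, 0, 0.97], "claw": 1},
    {"linear": [0, 0, 0], "turn": [0, 0, 0.97], "claw": 1},
    {"linear": [0, 0, 0], "turn": [0, 0, 0.97], "claw": 1},
    {"linear": [0, 0, 0], "turn": [0, 0, 0.97], "claw": 1},
    {"linear": [0, 0, 0], "turn": [0, 0, 0.97], "claw": 1},
    {"linear": [0, 0, 0], "turn": [0, 0, 0], "claw": 1},
    {"linear": [0, 0, 0], "turn": [0, 0, 0], "claw": 1}
  ]
}}

```text
time: 22.57
position: [0.4153, -0.295, 0.1344]
tool_rot: [-3.098, 0.514, 0.005]
ft_force: [0.1, -0.2, -1.7]
grip_width: 0.141
```

```bash
python3 - <<'E'
from h import *
s,im,K,W=look('w12');plan(s,[.4155,-.296,.0285],-19)
# where the clamp & tray rim are: print red extents at few rows
hsv=cv2.cvtColor(im,cv2.COLOR_RGB2HSV)
m=(((hsv[...,0]<8)|(hsv[...,0]>172))&(hsv[...,1]>150)&(hsv[...,2]>50)).astype(np.uint8)
c=cv2.convexHull(np.vstack([k for k in cv2.findContours(m,0,2)[0] if cv2.contourArea(k)>100]))
a=cv2.approxPolyDP(c,4,True)[:,0];print(a.tolist(),ray(a,K,W,.03)[:,:2].round(3).tolist())
E
```

```text
t 22.57 [ 0.41531927 -0.29502383  0.13439566] F [ 0.1 -0.2 -1.7] w 0.141
campos [ 0.491 -0.321  0.274] fwd [-0.278  0.096 -0.956]
now [ 0.4153 -0.295   0.1344] yaw -18.9 tilt 0.19 units lin [0.03 0.03 3.53] turn z 0.04
[[143, 0], [445, 71], [377, 244], [121, 252]] [[0.592, -0.264], [0.469, -0.471], [0.336, -0.388], [0.408, -0.152]]
```

Tray corners agree with the plan. Lowering B.

Call:
{"name": "move_arm", "arguments": {
  "deltas": [
    {"linear": [0, 0, 0.7], "turn": [0, 0, 0], "claw": 1},
    {"linear": [0, 0, 0.9], "turn": [0, 0, 0], "claw": 1},
    {"linear": [0, 0, 0.8], "turn": [0, 0, 0], "claw": 1},
    {"linear": [0, 0, 0.6], "turn": [0, 0, 0], "claw": 1},
    {"linear": [0, 0, 0.3], "turn": [0, 0, 0], "claw": 1},
    {"linear": [0, 0, 0.15], "turn": [0, 0, 0], "claw": 1},
    {"linear": [0, 0, 0], "turn": [0, 0, 0], "claw": 1},
    {"linear": [0, 0, 0], "turn": [0, 0, 0], "claw": 1},
    {"linear": [0, 0, 0], "turn": [0, 0, 0], "claw": 1}
  ]
}}

```text
time: 23.37
position: [0.4171, -0.2964, 0.034]
tool_rot: [3.097, -0.517, 0.003]
ft_force: [-0.1, 0.6, -0.7]
grip_width: 0.141
```

Call:
{"name": "move_arm", "arguments": {
  "deltas": [
    {"linear": [0, 0, 0.12], "turn": [0, 0, 0], "claw": 1},
    {"linear": [0, 0, 0.03], "turn": [0, 0, 0], "claw": 1},
    {"linear": [0, 0, 0], "turn": [0, 0, 0], "claw": 1},
    {"linear": [0, 0, 0], "turn": [0, 0, 0], "claw": 1}
  ]
}}

```text
time: 23.7
position: [0.4162, -0.2958, 0.0284]
tool_rot: [3.098, -0.518, 0.0]
ft_force: [-0.5, -0.1, -0.5]
grip_width: 0.144
```

Call:
{"name": "move_arm", "arguments": {
  "deltas": [
    {"linear": [0, 0, 0.05], "turn": [0, 0, 0], "claw": 1},
    {"linear": [0, 0, 0], "turn": [0, 0, 0], "claw": 1},
    {"linear": [0, 0, 0], "turn": [0, 0, 0], "claw": 1}
  ]
}}

```text
time: 23.95
position: [0.4165, -0.296, 0.0275]
tool_rot: [3.098, -0.518, 0.001]
ft_force: [-2.0, -0.3, 5.3]
grip_width: 0.142
```

B rests on the tray floor. Release and lift high.

Call:
{"name": "move_arm", "arguments": {
  "deltas": [
    {"linear": [0, 0, 0], "turn": [0, 0, 0], "claw": 0.75},
    {"linear": [0, 0, 0], "turn": [0, 0, 0], "claw": 0.7},
    {"linear": [0, 0, 0], "turn": [0, 0, 0], "claw": 0.7},
    {"linear": [0, 0, -0.4], "turn": [0, 0, 0], "claw": 0.7},
    {"linear": [0, 0, -0.8], "turn": [0, 0, 0], "claw": 0.7},
    {"linear": [0, 0, -1], "turn": [0, 0, 0], "claw": 0.7},
    {"linear": [0, 0, -1], "turn": [0, 0, 0], "claw": 0.7},
    {"linear": [0, 0, -1], "turn": [0, 0, 0], "claw": 0.7},
    {"linear": [0, 0, -1], "turn": [0, 0, 0], "claw": 1},
    {"linear": [0, 0, -1], "turn": [0, 0, 0], "claw": 1},
    {"linear": [0, 0, -1], "turn": [0, 0, 0], "claw": 1},
    {"linear": [0, 0, -1], "turn": [0, 0, 0], "claw": 1},
    {"linear": [0, 0, -1], "turn": [0, 0, 0], "claw": 1},
    {"linear": [0, 0, 0], "turn": [0, 0, 0], "claw": 1}
  ]
}}

```text
time: 25.12
position: [0.4186, -0.2961, 0.3095]
tool_rot: [3.095, -0.516, 0.014]
ft_force: [1.0, -0.3, 1.2]
grip_width: 0.017
```

```bash
python3 - <<'E'
from h import *
s,im,K,W=look('w13');plan(s,[.66,.20,.31],36.8);
yaw=np.radians(36.8);u=np.array([np.cos(yaw),np.sin(yaw)]);C=np.array([.4475,.3203]);print('S',C+.2*u)
E
```

```text
t 25.12 [ 0.41861057 -0.29613485  0.30950078] F [ 1.  -0.3  1.2] w 0.017
campos [ 0.493 -0.321  0.451] fwd [-0.267  0.089 -0.959]
now [ 0.4186 -0.2961  0.3095] yaw -18.9 tilt 0.57 units lin [  2.25 -18.25  -0.04] turn z -13.93
S [0.60764627 0.44010472]
```

Call:
{"name": "move_arm", "arguments": {
  "deltas": [
    {"linear": [0.118, -0.96, 0], "turn": [0, 0, 0], "claw": 1},
    {"linear": [0.118, -0.96, 0], "turn": [0, 0, 0], "claw": 1},
    {"linear": [0.118, -0.96, 0], "turn": [0, 0, 0], "claw": 1},
    {"linear": [0.118, -0.96, 0], "turn": [0, 0, 0], "claw": 1},
    {"linear": [0.118, -0.96, 0], "turn": [0, 0, 0], "claw": 1},
    {"linear": [0.118, -0.96, 0], "turn": [0, 0, 0], "claw": 1},
    {"linear": [0.118, -0.96, 0], "turn": [0, 0, 0], "claw": 1},
    {"linear": [0.118, -0.96, 0], "turn": [0, 0, 0], "claw": 1},
    {"linear": [0.118, -0.96, 0], "turn": [0, 0, 0], "claw": 1},
    {"linear": [0.118, -0.96, 0], "turn": [0, 0, 0], "claw": 1},
    {"linear": [0.118, -0.96, 0], "turn": [0, 0, 0], "claw": 1},
    {"linear": [0.118, -0.96, 0], "turn": [0, 0, 0], "claw": 1},
    {"linear": [0.118, -0.96, 0], "turn": [0, 0, 0], "claw": 1},
    {"linear": [0.118, -0.96, 0], "turn": [0, 0, 0], "claw": 1},
    {"linear": [0.118, -0.96, 0], "turn": [0, 0, 0], "claw": 1},
    {"linear": [0.118, -0.96, 0], "turn": [0, 0, 0], "claw": 1},
    {"linear": [0.118, -0.96, 0], "turn": [0, 0, 0], "claw": 1},
    {"linear": [0.118, -0.96, 0], "turn": [0, 0, 0], "claw": 1},
    {"linear": [0.118, -0.96, 0], "turn": [0, 0, 0], "claw": 1}
  ]
}}

```text
time: 26.75
position: [0.6573, 0.2013, 0.3009]
tool_rot: [3.098, -0.517, -0.005]
ft_force: [0.5, 0.4, 1.4]
grip_width: 0.002
```

Call:
{"name": "move_arm", "arguments": {
  "deltas": [
    {"linear": [0, 0, 0], "turn": [0, 0, -0.995], "claw": 1},
    {"linear": [0, 0, 0], "turn": [0, 0, -0.995], "claw": 1},
    {"linear": [0, 0, 0], "turn": [0, 0, -0.995], "claw": 1},
    {"linear": [0, 0, 0], "turn": [0, 0, -0.995], "claw": 1},
    {"linear": [0, 0, 0], "turn": [0, 0, -0.995], "claw": 1},
    {"linear": [0, 0, 0], "turn": [0, 0, -0.995], "claw": 1},
    {"linear": [0, 0, 0], "turn": [0, 0, -0.995], "claw": 1},
    {"linear": [0, 0, 0], "turn": [0, 0, -0.995], "claw": 1},
    {"linear": [0, 0, 0], "turn": [0, 0, -0.995], "claw": 1},
    {"linear": [0, 0, 0], "turn": [0, 0, -0.995], "claw": 1},
    {"linear": [0, 0, 0], "turn": [0, 0, -0.995], "claw": 1},
    {"linear": [0, 0, 0], "turn": [0, 0, -0.995], "claw": 1},
    {"linear": [0, 0, 0], "turn": [0, 0, -0.995], "claw": 1},
    {"linear": [0, 0, 0], "turn": [0, 0, -0.995], "claw": 1},
    {"linear": [0, 0, 0], "turn": [0, 0, 0], "claw": 1},
    {"linear": [0, 0, 0], "turn": [0, 0, 0], "claw": 1}
  ]
}}

```text
time: 28.08
position: [0.6571, 0.2, 0.3015]
tool_rot: [-2.982, -0.988, 0.004]
ft_force: [-0.4, -0.6, 0.2]
grip_width: 0.005
```

```bash
python3 - <<'E'
from h import *
from bench import ctrl
s=ctrl.get_state();print(s['time']);plan(s,[.6076,.4401,.225],36.8)
E
```

```text
28.0833
now [0.6571 0.2    0.3015] yaw 36.7 tilt 0.14 units lin [ 3.46 -7.4   2.55] turn z -0.03
```

Call:
{"name": "move_arm", "arguments": {
  "deltas": [
    {"linear": [0.57, -0.925, 0], "turn": [0, 0, 0], "claw": 1},
    {"linear": [0.57, -0.925, 0], "turn": [0, 0, 0], "claw": 1},
    {"linear": [0.57, -0.925, 0], "turn": [0, 0, 0], "claw": 1},
    {"linear": [0.57, -0.925, 0], "turn": [0, 0, 0], "claw": 1},
    {"linear": [0.57, -0.925, 0], "turn": [0, 0, 0], "claw": 1},
    {"linear": [0.57, -0.925, 0], "turn": [0, 0, 0], "claw": 1},
    {"linear": [0.04, -0.925, 0], "turn": [0, 0, 0], "claw": 1},
    {"linear": [0, -0.925, 0], "turn": [0, 0, 0], "claw": 1},
    {"linear": [0, 0, 0], "turn": [0, 0, 0], "claw": 1},
    {"linear": [0, 0, 0.85], "turn": [0, 0, 0], "claw": 1},
    {"linear": [0, 0, 0.85], "turn": [0, 0, 0], "claw": 1},
    {"linear": [0, 0, 0.8], "turn": [0, 0, 0], "claw": 1},
    {"linear": [0, 0, 0], "turn": [0, 0, 0], "claw": 1},
    {"linear": [0, 0, 0], "turn": [0, 0, 0], "claw": 1}
  ]
}}

```text
time: 29.25
position: [0.6078, 0.4388, 0.2261]
tool_rot: [2.981, 0.988, -0.005]
ft_force: [-0.5, -1.0, -0.1]
grip_width: 0.002
```

```bash
python3 - <<'E'
from h import *
from bench import ctrl,cams
s=ctrl.get_state();print(s['time'],s['ft_force']);p=s['position']
yaw=np.radians(36.8);u=np.array([np.cos(yaw),np.sin(yaw)]);n=np.array([-u[1],u[0]]);C=np.array([.4475,.3203])
r=np.array(p[:2])-C;print('x\' %.4f y\' %.4f tipz %.4f'%(r@u,r@n,p[2]-.022))
# waypoints: tool-axis units from here
prev=np.array([r@u,p[2]-.022])
for th in(1.75,1.4,1.1,.8,.5,.25,.1,0):
    rho=.17;a=rho*np.cos(th)-.013*np.sin(th)-.010;z=.038+rho*np.sin(th)+.013*np.cos(th)
    q=np.array([.1-a,z]);print(th,q.round(4),'dx,dz units',((q-prev)*[1,-1]/.03).round(2));prev=q
E
```

```text
29.25 [-0.54198502 -0.99104756 -0.13872861]
x' 0.1993 y' -0.0012 tipz 0.2041
1.75 [0.1531 0.203 ] dx,dz units [-1.54  0.04]
1.4 [0.0939 0.2077] dx,dz units [-1.97 -0.16]
1.1 [0.0445 0.1954] dx,dz units [-1.65  0.41]
0.8 [0.0009 0.169 ] dx,dz units [-1.45  0.88]
0.5 [-0.033   0.1309] dx,dz units [-1.13  1.27]
0.25 [-0.0515  0.0927] dx,dz units [-0.62  1.28]
0.1 [-0.0579  0.0679] dx,dz units [-0.21  0.82]
0 [-0.06   0.051] dx,dz units [-0.07  0.56]
```

Call:
{"name": "move_arm", "arguments": {
  "deltas": [
    {"linear": [-0.51, 0, 0], "turn": [0, 0, 0], "claw": 1},
    {"linear": [-0.51, 0, 0], "turn": [0, 0, 0], "claw": 1},
    {"linear": [-0.51, 0, 0], "turn": [0, 0, 0], "claw": 1},
    {"linear": [-0.4, 0, -0.03], "turn": [0, 0, 0], "claw": 1},
    {"linear": [-0.4, 0, -0.03], "turn": [0, 0, 0], "claw": 1},
    {"linear": [-0.4, 0, -0.03], "turn": [0, 0, 0], "claw": 1},
    {"linear": [-0.4, 0, -0.03], "turn": [0, 0, 0], "claw": 1},
    {"linear": [-0.4, 0, 0], "turn": [0, 0, 0], "claw": 1},
    {"linear": [-0.4, 0, 0.1], "turn": [0, 0, 0], "claw": 1},
    {"linear": [-0.4, 0, 0.1], "turn": [0, 0, 0], "claw": 1},
    {"linear": [-0.4, 0, 0.1], "turn": [0, 0, 0], "claw": 1},
    {"linear": [-0.4, 0, 0.1], "turn": [0, 0, 0], "claw": 1}
  ]
}}

```text
time: 30.25
position: [0.4856, 0.349, 0.2222]
tool_rot: [-2.981, -0.989, -0.009]
ft_force: [2.0, 0.9, -0.1]
grip_width: 0.005
```

```bash
cat >> h.py <<'E'
def lidstat():
    from bench import ctrl
    s=ctrl.get_state();p=s['position']
    yaw=np.radians(36.8);u=np.array([np.cos(yaw),np.sin(yaw)]);n=np.array([-u[1],u[0]]);C=np.array([.4475,.3203]);r=np.array(p[:2])-C
    print('t %.2f'%s['time'],'F',np.round(s['ft_force'],1),'x\' %.4f y\' %.4f tipz %.4f'%(r@u,r@n,p[2]-.022));q0=np.array([r@u,p[2]-.022])
    for th in(1.1,.8,.5,.25,.1,0):
        a=.17*np.cos(th)-.013*np.sin(th)-.010;q=np.array([.1-a,.038+.17*np.sin(th)+.013*np.cos(th)]);print(th,((q-q0)*[1,-1]/.03).round(2))
E
python3 -c "
from h import *
lidstat();look('w14')"
```

```text
t 30.25 F [ 2.   0.9 -0.1] x' 0.0477 y' 0.0001 tipz 0.2002
1.1 [-0.11  0.16]
0.8 [-1.56  1.04]
0.5 [-2.69  2.31]
0.25 [-3.31  3.59]
0.1 [-3.52  4.41]
0 [-3.59  4.97]
t 30.25 [0.4856358  0.34895186 0.22222069] F [ 2.   0.9 -0.1] w 0.005
campos [0.549 0.397 0.363] fwd [-0.229 -0.171 -0.958]
```

The lid is being pushed (2 N). Continue along the arc.

Call:
{"name": "move_arm", "arguments": {
  "deltas": [
    {"linear": [-0.39, 0, 0.26], "turn": [0, 0, 0], "claw": 1},
    {"linear": [-0.39, 0, 0.26], "turn": [0, 0, 0], "claw": 1},
    {"linear": [-0.39, 0, 0.26], "turn": [0, 0, 0], "claw": 1},
    {"linear": [-0.39, 0, 0.26], "turn": [0, 0, 0], "claw": 1},
    {"linear": [-0.28, 0, 0.32], "turn": [0, 0, 0], "claw": 1},
    {"linear": [-0.28, 0, 0.32], "turn": [0, 0, 0], "claw": 1},
    {"linear": [-0.28, 0, 0.32], "turn": [0, 0, 0], "claw": 1},
    {"linear": [-0.28, 0, 0.32], "turn": [0, 0, 0], "claw": 1},
    {"linear": [-0.15, 0, 0.32], "turn": [0, 0, 0], "claw": 1},
    {"linear": [-0.15, 0, 0.32], "turn": [0, 0, 0], "claw": 1},
    {"linear": [-0.15, 0, 0.32], "turn": [0, 0, 0], "claw": 1},
    {"linear": [-0.15, 0, 0.32], "turn": [0, 0, 0], "claw": 1},
    {"linear": [0, 0, 0], "turn": [0, 0, 0], "claw": 1}
  ]
}}

```text
time: 31.38
position: [0.4045, 0.2878, 0.1094]
tool_rot: [2.981, 0.99, -0.005]
ft_force: [0.3, 0.2, -0.3]
grip_width: 0.008
```

```bash
python3 -c "
from h import *
lidstat()"
```

```text
t 31.38 F [ 0.3  0.2 -0.3] x' -0.0539 y' -0.0003 tipz 0.0874
1.1 [ 3.28 -3.6 ]
0.8 [ 1.82 -2.72]
0.5 [ 0.7  -1.45]
0.25 [ 0.08 -0.17]
0.1 [-0.13  0.65]
0 [-0.2   1.21]
```

Call:
{"name": "move_arm", "arguments": {
  "deltas": [
    {"linear": [-0.1, 0, 0.3], "turn": [0, 0, 0], "claw": 1},
    {"linear": [-0.1, 0, 0.3], "turn": [0, 0, 0], "claw": 1},
    {"linear": [0, 0, 0.25], "turn": [0, 0, 0], "claw": 1},
    {"linear": [0, 0, 0.2], "turn": [0, 0, 0], "claw": 1},
    {"linear": [0, 0, 0.1], "turn": [0, 0, 0], "claw": 1},
    {"linear": [0, 0, 0], "turn": [0, 0, 0], "claw": 1},
    {"linear": [0, 0, 0], "turn": [0, 0, 0], "claw": 1}
  ]
}}

```text
time: 31.97
position: [0.4012, 0.2855, 0.0767]
tool_rot: [-2.981, -0.99, 0.0]
ft_force: [0.4, -0.6, 0.4]
grip_width: 0.006
```

Call:
{"name": "move_arm", "arguments": {
  "deltas": [
    {"linear": [0, 0, 0.1], "turn": [0, 0, 0], "claw": 1},
    {"linear": [0, 0, 0.05], "turn": [0, 0, 0], "claw": 1},
    {"linear": [0, 0, 0], "turn": [0, 0, 0], "claw": 1},
    {"linear": [0, 0, 0], "turn": [0, 0, 0], "claw": 1}
  ]
}}

```text
time: 32.3
position: [0.4016, 0.2857, 0.0729]
tool_rot: [2.981, 0.99, 0.001]
ft_force: [-1.8, 0.8, 4.7]
grip_width: 0.006
```

Call:
{"name": "move_arm", "arguments": {
  "deltas": [
    {"linear": [0, 0, 0.08], "turn": [0, 0, 0], "claw": 1},
    {"linear": [0, 0, 0], "turn": [0, 0, 0], "claw": 1},
    {"linear": [0, 0, 0], "turn": [0, 0, 0], "claw": 1}
  ]
}}

```text
time: 32.55
position: [0.4016, 0.2858, 0.0726]
tool_rot: [2.979, 0.989, 0.0]
ft_force: [-6.6, -5.4, 25.7]
grip_width: 0.005
```

The lid is at a hard stop (26 N, tip at 0.0506 m). Back off and check.

Call:
{"name": "move_arm", "arguments": {
  "deltas": [
    {"linear": [0, 0, -0.3], "turn": [0, 0, 0], "claw": 1},
    {"linear": [0, 0, -0.6], "turn": [0, 0, 0], "claw": 1},
    {"linear": [0, 0, -1], "turn": [0, 0, 0], "claw": 1},
    {"linear": [0, 0, -1], "turn": [0, 0, 0], "claw": 1},
    {"linear": [0, 0, -1], "turn": [0, 0, 0], "claw": 1},
    {"linear": [0, 0, -1], "turn": [0, 0, 0], "claw": 1},
    {"linear": [0, 0.9, -0.6], "turn": [0, 0, 0], "claw": 1},
    {"linear": [0, 0.9, -0.6], "turn": [0, 0, 0], "claw": 1},
    {"linear": [0, 0.9, 0], "turn": [0, 0, 0], "claw": 1},
    {"linear": [0, 0.9, 0], "turn": [0, 0, 0], "claw": 1},
    {"linear": [0, 0.9, 0], "turn": [0, 0, 0], "claw": 1},
    {"linear": [0, 0.9, 0], "turn": [0, 0, 0], "claw": 1},
    {"linear": [0, 0, 0], "turn": [0, 0, 0], "claw": 1},
    {"linear": [0, 0, 0], "turn": [0, 0, 0], "claw": 1}
  ]
}}

```text
time: 33.72
position: [0.4987, 0.1538, 0.2524]
tool_rot: [-2.983, -0.984, 0.001]
ft_force: [-0.1, 0.8, -0.4]
grip_width: -0.001
```

```bash
python3 - <<'E'
from h import *
from bench import ctrl,cams
a=cams.get_image('scene')['image'];b=cams.get_image('top')['image']
o=np.vstack([np.hstack([a[60:300,60:460],b[100:340,110:510]])])
cv2.imwrite('pics/fin.png',o[:,:,::-1]);print(ctrl.get_state()['time'],o.shape)
E
```

```text
33.8167 (240, 800, 3)
```

View pics/fin.png

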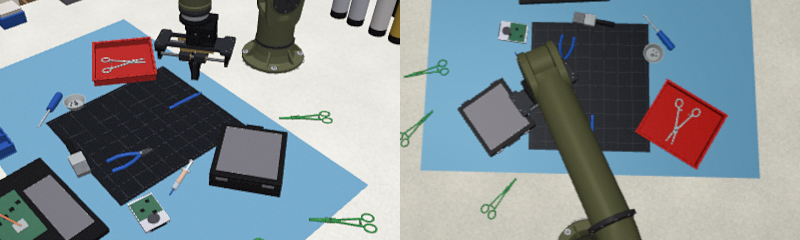

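The lid is shut flat, B lies open in the tray, and the other things have not moved. Handing in.

```bash
python3 -c "
from bench import ctrl
print(ctrl.close_job())"
```

```text
the job is handed in; nothing more can be done
None
```

The job is handed in at about 34 s of the 72 s allowed. The two forceps still locked shut lie flat and lengthwise in the case, one in each bay. The sprung-open pair is in the red tray, and the lid is closed.

- **Placing:** each clamp was lowered until it touched (5–7 N) and then released. A picture taken before closing the lid showed both shut clamps straight in their bays.
- **Lid:** it was pressed to a hard stop at 26 N, with the fingertips 51 mm above the bench, which is the stated shut height.
- **Final pictures:** they showed the lid flat, the open clamp inside the tray and the arm clear of everything. The cutters, dish, drive, syringe, spudger, driver, brush and green look-alikes appeared where they began, judged by eye and not measured.
- **First grip:** my first close on one shut clamp was about 3 mm too high and read 11 mm instead of 13 mm. I reopened, lowered and gripped it properly before lifting.
- **Disagreement:** my first estimate of the case corner from the two cameras differed by about 18 mm. I measured the case again from close up before placing anything.

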